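# Zero the rotary scanning stage and load the ring gauges

### The job

First set the steel setting master down in the square nest of the rotary stage, before any ring is on it, and turn the table until the master clicks in under the scan head at the rear; leave it there for two seconds so the head can zero. Then take every ring gauge off its peg and lay each flat in a round nest of its own, loading at the open front and turning the table from click to click. Finish with the table clicked in with the master, still in its nest, at the open front, and a ring gauge under the scan head, and leave the other things on the bench where they are.

Things in the scene. Friction and masses are not known exactly. Their poses are not given: they have to be found in the camera images.
- stage: fixed base of the rotary stage, 256 mm across. Origin on the table under the turntable's axis; -x is the open front, +x the rear. A clear flat guard (112 to 117 mm above the table) covers the turntable from x = -30 mm here to the rear, 155 mm either side: load only at the front. A column behind carries the scan head, a dark downward barrel over the rear place
- turntable (a joint): angle of the turntable, rad, positive anticlockwise from above; turns either way, more than a full turn. A spring detent clicks in at every multiple of pi/2 (draws the disc in from about 0.1 rad either side; up to about 8 N at a handle to leave). At 0 (or any multiple of 2 pi) the square nest is at the front
- front_station (a point): the loading place at the open front: a nest's centre lies here when clicked in at the front; 90 mm from the axis, 50 mm above the table (the turntable's top face). Axes as the stage's
- head_station (a point): the place under the scan head, at the rear, straight across the axis from the loading place, 90 mm from the axis, 50 mm above the table
- nest_square (a point): centre of the square nest on the turntable's top face (50 mm above the table, turntable 280 mm across): four low bars 6 mm high, 62 mm apart inside, sides along this frame's x and y (radial and tangential; the frame turns with the table). For the setting master
- master: setting master, bare steel: square foot 56 x 56 x 16 mm with a square grip 28 x 28 x 30 mm upright on its middle, sides parallel, 46 mm high in all. Origin at the centre of its underside, z up
- rack: fixed peg rack: grey board 290 x 80 x 14 mm, long along its x, origin at the centre of its underside; three upright pegs at x = -100, 0, +100 mm: a black collar 40 mm across up to 64 mm, then a steel pin 17 mm across up to 108 mm above the table
- ring1: ring gauge, bare steel: 56 mm outside, bore 26 mm, 26 mm high, plain outside. Origin at the centre of its underside, axis z. It hangs on a peg of the rack, resting on the collar 64 mm above the table, with the pin standing 18 mm out of its top. Two or three of the three ring gauges are present; they are alike
- ring2: ring gauge, bare steel: 56 mm outside, bore 26 mm, 26 mm high, plain outside. Origin at the centre of its underside, axis z. It hangs on a peg of the rack, resting on the collar 64 mm above the table, with the pin standing 18 mm out of its top. Two or three of the three ring gauges are present; they are alike
- ring3: ring gauge, bare steel: 56 mm outside, bore 26 mm, 26 mm high, plain outside. Origin at the centre of its underside, axis z. It hangs on a peg of the rack, resting on the collar 64 mm above the table, with the pin standing 18 mm out of its top. Two or three of the three ring gauges are present; they are alike
- nest_a (a point): centre of a round nest on the turntable's top face (50 mm above the table): four dowel pins, 6 mm high and 6 mm thick, at 34 mm from the centre, on the diagonals of this frame's x and y (radial and tangential); 3 mm of play round a ring gauge. 90 degrees anticlockwise (from above) from the square nest
- nest_b (a point): centre of a round nest on the turntable's top face (50 mm above the table): four dowel pins, 6 mm high and 6 mm thick, at 34 mm from the centre, on the diagonals of this frame's x and y (radial and tangential); 3 mm of play round a ring gauge. Straight across the axis from the square nest
- nest_c (a point): centre of a round nest on the turntable's top face (50 mm above the table): four dowel pins, 6 mm high and 6 mm thick, at 34 mm from the centre, on the diagonals of this frame's x and y (radial and tangential); 3 mm of play round a ring gauge. 90 degrees clockwise (from above) from the square nest
- handle0 (a point): top centre of one of four upright round handle pins on the turntable's rim, 14 mm across, 42 mm high (top 92 mm above the table), 125 mm from the axis, midway between two nests; for turning the table
- handle1 (a point): top centre of one of four upright round handle pins on the turntable's rim, 14 mm across, 42 mm high (top 92 mm above the table), 125 mm from the axis, midway between two nests; for turning the table
- handle2 (a point): top centre of one of four upright round handle pins on the turntable's rim, 14 mm across, 42 mm high (top 92 mm above the table), 125 mm from the axis, midway between two nests; for turning the table
- handle3 (a point): top centre of one of four upright round handle pins on the turntable's rim, 14 mm across, 42 mm high (top 92 mm above the table), 125 mm from the axis, midway between two nests; for turning the table
- mug: bystander: white mug, 80 mm across, 90 mm high
- cleaner: bystander: white bottle, 60 mm across, 170 mm high
- jar: bystander: glass jar, 60 mm across, 75 mm high
- brush: bystander: brush lying flat
- caliper: bystander: digital caliper lying flat, 190 mm long
Mind the look-alikes: they are no part of the job. Leave any yellow look-alike of the ring1 alone.

How it is judged:
On the way:
1. the setting master sits in the square nest, clicked in and at rest under the scan head, with no ring gauge on the stage yet, for 1.5 s (horizontal distance between master and nest_square below 0.006 m and z of master in the frame of nest_square between -0.004 and 0.003 m and angle between master's own z axis and vertical below 0.06 rad and horizontal distance between nest_square and head_station below 0.006 m and velocity of joint turntable between -0.05 and 0.05 rad/s and horizontal distance between each of ring1, ring2, ring3 and stage above 0.16 m), for 1.5 s.
At the end, for the whole second after the job is handed in: Master flat in the square nest, that nest clicked in at the front (within 6 mm of the loading place); every ring gauge present flat in a round nest (within 6 mm of its centre, 3 mm of its floor), one of them in the nest under the scan head; all at rest (horizontal distance between master and nest_square below 0.006 m and z of master in the frame of nest_square between -0.004 and 0.003 m and angle between master's own z axis and vertical below 0.06 rad and horizontal distance between nest_square and front_station below 0.006 m and ((horizontal distance between ring1 and nest_a below 0.006 m and z of ring1 in the frame of nest_a between -0.004 and 0.003 m and angle between ring1's own z axis and vertical below 0.06 rad) or (horizontal distance between ring1 and nest_b below 0.006 m and z of ring1 in the frame of nest_b between -0.004 and 0.003 m and angle between ring1's own z axis and vertical below 0.06 rad) or (horizontal distance between ring1 and nest_c below 0.006 m and z of ring1 in the frame of nest_c between -0.004 and 0.003 m and angle between ring1's own z axis and vertical below 0.06 rad)) and ((horizontal distance between ring2 and nest_a below 0.006 m and z of ring2 in the frame of nest_a between -0.004 and 0.003 m and angle between ring2's own z axis and vertical below 0.06 rad) or (horizontal distance between ring2 and nest_b below 0.006 m and z of ring2 in the frame of nest_b between -0.004 and 0.003 m and angle between ring2's own z axis and vertical below 0.06 rad) or (horizontal distance between ring2 and nest_c below 0.006 m and z of ring2 in the frame of nest_c between -0.004 and 0.003 m and angle between ring2's own z axis and vertical below 0.06 rad)) and ((horizontal distance between ring3 and nest_a below 0.006 m and z of ring3 in the frame of nest_a between -0.004 and 0.003 m and angle between ring3's own z axis and vertical below 0.06 rad) or (horizontal distance between ring3 and nest_b below 0.006 m and z of ring3 in the frame of nest_b between -0.004 and 0.003 m and angle between ring3's own z axis and vertical below 0.06 rad) or (horizontal distance between ring3 and nest_c below 0.006 m and z of ring3 in the frame of nest_c between -0.004 and 0.003 m and angle between ring3's own z axis and vertical below 0.06 rad)) and ((horizontal distance between ring1 and nest_b below 0.006 m and z of ring1 in the frame of nest_b between -0.004 and 0.003 m and angle between ring1's own z axis and vertical below 0.06 rad) or (horizontal distance between ring2 and nest_b below 0.006 m and z of ring2 in the frame of nest_b between -0.004 and 0.003 m and angle between ring2's own z axis and vertical below 0.06 rad) or (horizontal distance between ring3 and nest_b below 0.006 m and z of ring3 in the frame of nest_b between -0.004 and 0.003 m and angle between ring3's own z axis and vertical below 0.06 rad)) and velocity of joint turntable between -0.05 and 0.05 rad/s and linear speed of each of ring1, ring2, ring3, master below 0.02 m/s); the robot touches nothing.
It fails at once if another thing on the bench was pushed aside by more than 50 mm (distance of any of mug, cleaner, jar, brush, caliper from where it was at the start of the episode above 0.05 m).
Of ring1, ring2, ring3 only 2 to 3 are there at a start; the rules pass over those that are not, and their reading is None.
At some moment in a run one of master may be knocked a few centimetres aside while the robot is not near it.
Once in a run the grip may slacken for a moment while it holds something.
It also fails if it takes over 210 s, if anything falls off the work surface, if the arm or the gripper's body presses on something with over 40 N, if the wrist force passes 120 N, or if a joint passes its speed limit or range.

### The arm

A 6-joint arm with a two-finger parallel gripper is mounted at the origin on the work surface. World frame = base frame: x ahead of the robot, y to its left, z up, the work surface at z = 0. Lengths are in m, angles in rad, forces in N, time in s.
With the tool pointing down it reaches from about 0.4 to 0.925 m from the base axis. Payload 3.4 kg.
Tool frame: the origin (TCP) lies midway between the tips of the shut fingers; the grasp point (between the pads) lies 19 mm behind it; z points along the fingers, y is the line along which they close (so a half turn about z gives the same grasp; the last joint's range is limited). The gripper opens to 85 mm and grips with 20 to 120 N. Pads are 22 mm wide; open, the fingers measure 114 mm over their backs; the gripper's body (76 mm by 85 mm) begins 54 mm behind the grasp point. The pads swing forward as they close: fully open they stand 13 mm farther back than shut.
Start: joints at [-1.218, 0.307, 1.506, -0, 1.328, -0.073], TCP at [0.237, -0.524, 0.231] pointing down, gripper open.
Joint ranges: [-3.12, 3.12], [-1.05, 2.28], [0.14, 2.33], [-1.42, 4.57], [0.1, 2.73], [-2.68, 2.68]. Speed limits (rad/s): [2.57, 2.57, 3.14, 3.14, 3.14, 3.14].

### API

Orientations are given as a unit quaternion [w, x, y, z].
In Python, from bench import manip gives the robot as it stands.
- The arm moves only by the tool move_arm, never from a script. Its argument "rows" is a list of rows, each a list of 6 numbers: the shift along the tool's x, y, z in m, then the turn, a rotation vector about the tool's x, y, z in rad. In form: [[dx, dy, dz, rx, ry, rz], ...]. A call has exactly 8 rows; each row is the pose to reach, as a shift and turn from the pose commanded when the call began, along the tool's axes at that moment; what a row does not reach only later rows make up. A row lasts 1/8 s, in which the tool goes at most 62.5 mm and 10.7 degrees, less where a joint would pass 70% of its speed; a pose out of reach is approached as far as the arm can. A call with a gripper value outside its range is refused whole. "fingers" is the opening, from -1 (shut) to 1 (fully open), set as the call begins (left out, the last holds). The fingers move at their own pace and stop on an object; the grip force is fixed at half the most. Time passes only in rows, so rows that repeat a pose let the fingers close, or fill a call up. It gives the time, the measured TCP pose, the force, the opening and the grip force at its end, in the units of the state.
- manip.sense(): the state, without advancing time (a new reading comes with each control period).
- manip.snapshot(name): name is "scene" or "top" or "wrist"; returns (picture, depth): 400x640x3 uint8, blue, green, red; 400x640 float32, m along the optical axis (not along the pixel's ray), 0 where there is no reading.
- manip.camera_params(name): a dict with "fx", "fy", "cx", "cy" (pixels), "R" (3x3) and "t" (3): a world point X has camera coordinates R X + t. Camera axes: x right, y down, z forward; pixel columns grow to the right and rows downward; lengths in m; the calibration is good to about 2 mm. A picture is of the moment at which its call begins: read the wrist's pose just before it. camera_params takes no time and is no camera call; for the wrist camera it gives the pose at the moment of the call.
- manip.hand_in(): hands the job in; it is judged then, once.
The state is a dict: "time": time; "joint_positions": joint angles; "joint_vel": joint speeds; "effort": joint torques, N m; "position": TCP position; "orientation": TCP orientation; "ft_force": force on the tool from outside, world axes, zero at the start; "wrist_torque": the same for the moment, N m; "grip_width": finger opening in m; "grip_force": force on a finger pad.
Only numpy, scipy, OpenCV 4.12 (cv2) and the standard library are available. Lean on these libraries where they do the work, as an engineer would, in place of code of your own. Each camera call takes 0.05 s, during which the arm holds its last target. There are 200 camera calls.

## Working session

There is one attempt and no reset: what is moved stays moved. The work goes in short steps, Python scripts to look and compute and a tool call to move; the robot and the scene stay as the last step left them, time stands still between calls to the robot, and variables do not carry over. Pictures are saved under pics/ and viewed, at most 14 in all, crops included, and the job is handed in when it is done.

Besides the shell and the picture viewer there is one more tool, called as name(argument=value, ...), one argument or row to a line, values as JSON. move_arm: Moves the arm, as the interface text tells. Its arguments: {"type":"object","properties":{"rows":{"type":"array","items":{"type":"array","items":{"type":"number"}}},"fingers":{"type":"number"}},"required":["rows"]}

```bash
mkdir -p pics; cat > h.py <<'E'
import numpy as np, cv2
from bench import manip
from scipy.spatial.transform import Rotation as Rn
def snap(n,f=None):
    p=manip.camera_params(n); im,d=manip.snapshot(n)
    if f: cv2.imwrite('pics/'+f,im); np.savez('pics/'+f+'.npz',im=im,d=d,**{k:np.array(v) for k,v in p.items()})
    return im,d,p
def world(d,p,u=None,v=None):
    H,W=d.shape
    if u is None: u,v=np.meshgrid(np.arange(W),np.arange(H))
    z=d[v,u]; c=np.stack([(u-p['cx'])/p['fx']*z,(v-p['cy'])/p['fy']*z,z],-1)
    return (c-p['t'])@p['R']
E
python3 - <<'E'
from h import *
for n in('top','scene'):
    im,d,p=snap(n,n+'0.png')
    print(n,p)
print(manip.sense())
E
```

```text
top {'fx': 405.3046430505066, 'fy': 405.3046430505066, 'cx': 315.5729398090706, 'cy': 197.37466135866396, 'R': array([[-0.00921667, -0.99940053, -0.0333712 ],
       [-0.99187415,  0.01337186, -0.12651821],
       [ 0.1268886 ,  0.03193396, -0.9914028 ]]), 't': array([-0.03960128,  0.52585966,  1.10772625])}
scene {'fx': 496.1634027556674, 'fy': 496.1634027556674, 'cx': 315.45943580718983, 'cy': 199.04569946607154, 'R': array([[-0.80820024,  0.58848138, -0.02240621],
       [ 0.35187931,  0.45205104, -0.81965286],
       [-0.4722217 , -0.67032792, -0.57242218]]), 't': array([ 0.46305475, -0.09469967,  1.50868486])}
{'time': 0.1, 'joint_positions': array([-1.21850863e+00,  3.07479317e-01,  1.50753319e+00, -2.73662512e-05,
        1.32843050e+00, -7.34993803e-02]), 'joint_vel': array([ 0.00101777, -0.00171491, -0.00523736, -0.00030833,  0.00118087,
        0.00148174]), 'effort': array([ 1.97463219e-04, -4.58528495e+01, -2.52608407e+01, -1.59711217e-04,
        5.52850339e-03, -2.11533421e-05]), 'position': array([ 0.2372466 , -0.52307866,  0.23048759]), 'orientation': array([-9.14359032e-04,  9.77422519e-01,  2.11292126e-01, -1.41698537e-04]), 'ft_force': array([0.23675878, 0.0902634 , 0.12094925]), 'wrist_torque': array([0.0245664 , 0.00621772, 0.02517282]), 'grip_force': 0.0, 'grip_width': 0.0854444969116322}
```

View pics/top0.png

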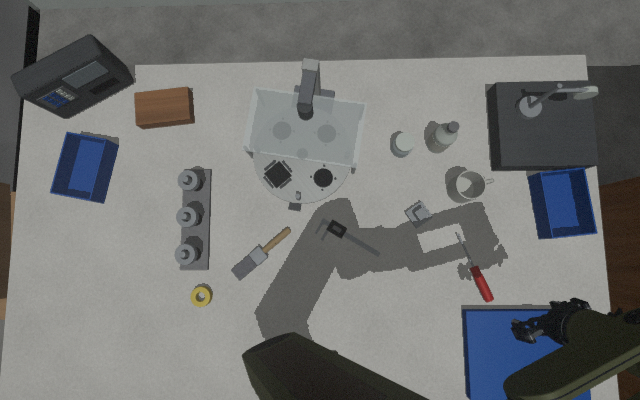

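View pics/scene0.png

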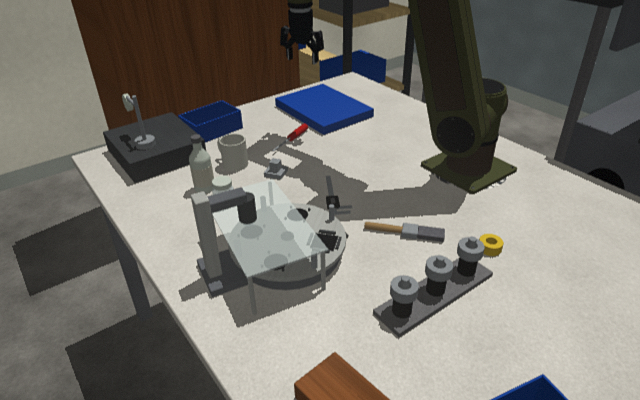

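Top view: the master is the grey square at (418,212). Three steel rings sit on pegs at (189,180), (189,216) and (187,253). The yellow look-alike at (201,296) stays put. The stage is centred near (302,165), with the square nest near (277,174) and a handle near (297,200). Next I'll enlarge and measure.

```bash
python3 - <<'E'
from h import *
z=np.load('pics/top0.png.npz'); im=z['im'];d=z['d'];p={k:z[k] for k in('fx','fy','cx','cy','R','t')}
a=cv2.resize(im[80:220,235:375],(560,560),interpolation=cv2.INTER_CUBIC)
b=cv2.resize(im[190:232,395:445],(240,202),interpolation=cv2.INTER_CUBIC)
c=cv2.resize(im[160:310,165:225],(240,600),interpolation=cv2.INTER_CUBIC)
o=np.zeros((600,800,3),np.uint8);o[:560,:560]=a
o[:480,560:752]=cv2.resize(c,(192,480));o[480:600,560:703]=cv2.resize(b,(143,120))
cv2.imwrite('pics/crop0.png',o)
w=world(d,p)
def reg(r,zlo,zhi,name):
    q=w[r[0]:r[1],r[2]:r[3]].reshape(-1,3); q=q[(q[:,2]>zlo)&(q[:,2]<zhi)]
    rect=cv2.minAreaRect((q[:,:2]*1000).astype(np.float32))
    print(name,len(q),q.mean(0).round(4),rect)
reg((195,230,400,440),0.008,0.025,'foot')
reg((195,230,400,440),0.035,0.055,'grip')
for i,(a,b) in enumerate([(165,197),(201,233),(238,272)]): 
    reg((a,b,170,210),0.08,0.098,'ring%d'%i); reg((a,b,170,210),0.1,0.115,'pin%d'%i)
reg((155,275,170,220),0.009,0.02,'board')
reg((90,215,240,370),0.042,0.054,'disc')
reg((90,215,240,370),0.08,0.1,'handles')
reg((90,215,240,370),0.106,0.124,'guard')
E
```

```text
foot 284 [ 0.4744 -0.3323  0.0158] ((475.64569091796875, -335.1907958984375), (56.463218688964844, 56.76054382324219), 34.18183135986328)
grip 111 [ 0.4753 -0.3342  0.0451] ((475.6595153808594, -334.6983642578125), (28.706201553344727, 27.9787540435791), 37.21613311767578)
ring0 287 [0.57   0.2996 0.0893] ((570.9976196289062, 301.4316711425781), (54.747642517089844, 54.24547576904297), 70.88204193115234)
pin0 34 [0.5708 0.3007 0.1074] ((570.4474487304688, 301.0517578125), (14.914114952087402, 14.781943321228027), 43.498504638671875)
ring1 290 [0.4707 0.3004 0.0893] ((471.1431579589844, 301.551513671875), (54.72126770019531, 51.531700134277344), 88.54998779296875)
pin1 37 [0.4707 0.3011 0.1067] ((470.98187255859375, 301.4247131347656), (15.891561508178711, 16.165485382080078), 3.5627083778381348)
ring2 306 [0.3714 0.3004 0.0895] ((371.35870361328125, 302.548583984375), (56.39380645751953, 52.719974517822266), 89.84307861328125)
pin2 37 [0.3714 0.3016 0.107 ] ((371.3528747558594, 301.8881530761719), (16.8544921875, 14.76042366027832), 48.28130340576172)
board 1756 [0.4664 0.2925 0.0139] ((472.25189208984375, 302.43682861328125), (82.12498474121094, 288.0672912597656), 89.6793441772461)
disc 3061 [5.80e-01 3.00e-04 4.99e-02] ((642.107666015625, -29.665786743164062), (242.61154174804688, 303.2142028808594), 41.84986877441406)
handles 38 [ 0.629  -0.0209  0.0906] ((648.2431030273438, -35.108612060546875), (233.8633270263672, 264.7271728515625), 41.39949035644531)
guard 7187 [ 0.7015 -0.0209  0.1169] ((707.1237182617188, -18.644027709960938), (311.2925720214844, 181.9022674560547), 79.9253158569336)
```

View pics/crop0.png

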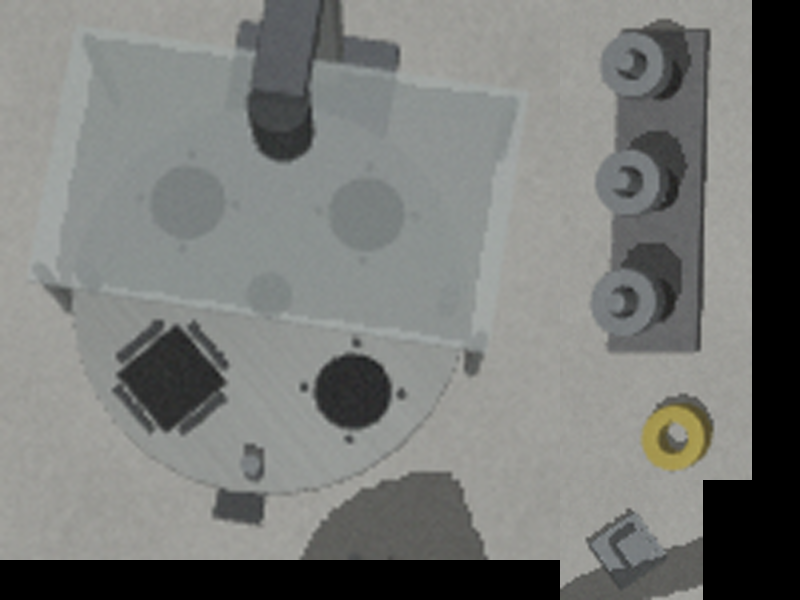

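The crop shows the square nest (bars) at crop (172,377), the round nest at (353,391) and the front handle top near (253,455). The table therefore stands about 45° off, between clicks. The master (square foot with a grip) and the three grey rings on pegs are the only things that fit the description. The yellow ring on the bench is the decoy.

```bash
cat >> h.py <<'E'
def onplane(p,u,v,z):
    r=np.array([(u-p['cx'])/p['fx'],(v-p['cy'])/p['fy'],1.])@p['R']; c=-p['R'].T@p['t']
    return c+r*(z-c[2])/r[2]
def plan(wps, start=None):
    """wps: list of (x,y,z,yawdeg,rows) world; prints 8-row calls relative to measured pose. start=None -> sense"""
    if start is None:
        s=manip.sense(); q=s['orientation']; R0=Rn.from_quat([q[1],q[2],q[3],q[0]]); p0=np.array(s['position'])
    else: p0=np.array(start[:3]); R0=Rn.from_euler('z',start[3],degrees=True)*Rn.from_euler('x',180,degrees=True)
    yaw0=np.degrees(np.arctan2(R0.as_matrix()[1,0],R0.as_matrix()[0,0]))
    pts=[];cur=np.r_[p0,yaw0]
    for w in wps:
        t=np.array(w[:4],float); n=w[4]
        for i in range(1,n+1): pts.append(cur+(t-cur)*i/n)
        cur=t
    while len(pts)%8: pts.append(cur)
    rows=[];b=np.r_[p0,yaw0];Rb=R0
    for k in range(0,len(pts),8):
        out=[]
        for q in pts[k:k+8]:
            s=Rb.inv().apply(q[:3]-b[:3]); out.append([*s.round(3).tolist(),0,0,round(-np.radians(q[3]-b[3]),3)])
        print(str(out).replace(' ',''))
        l=out[-1]; b=np.r_[b[:3]+Rb.apply(l[:3]), b[3]-np.degrees(l[5])]; Rb=Rb*Rn.from_rotvec([0,0,l[5]])
    print('end',b.round(4))
E
python3 - <<'E'
from h import *
from scipy.optimize import least_squares
z=np.load('pics/top0.png.npz'); im=z['im'];d=z['d'];p={k:z[k] for k in('fx','fy','cx','cy','R','t')}
w=world(d,p)
S=onplane(p,278,174.25,.05)[:2];N=onplane(p,323.25,177.75,.05)[:2]
print('nests',S,N,np.linalg.norm(S-N))
m=(S+N)/2; e=(S-N)/np.linalg.norm(S-N)
for s in(1,-1): print('axis',m+s*np.sqrt(.0081-(np.linalg.norm(S-N)/2)**2)*np.array([e[1],-e[0]]))
# disc front edge
M=(np.abs(w[...,2]-.05)<.006); M[:,:240]=0;M[:,370:]=0;M[:150]=0;M[215:]=0
pts=[]
for u in range(258,348):
    v=np.where(M[:,u])[0]
    if len(v): pts.append(onplane(p,u,v.max()+.5,.05)[:2])
pts=np.array(pts)
f=least_squares(lambda c:np.hypot(*(pts-c[:2]).T)-.14,[.65,0],loss='soft_l1',f_scale=.001); print('disc',f.x,np.abs(f.fun).mean())
# guard
g=np.abs(w[...,2]-.117)<.004; g[:,:235]=0;g[:,380:]=0;g[:75]=0;g[180:]=0
g=cv2.morphologyEx(g.astype(np.uint8),cv2.MORPH_OPEN,np.ones((5,5)))>0
print('guard',cv2.minAreaRect((w[g][:,:2]*1000).astype(np.float32)))
h=w[185:205,288:310].reshape(-1,3);h=h[(h[:,2]>.08)&(h[:,2]<.1)];print('handle',len(h),h.mean(0),h.min(0),h.max(0))
E
```

```text
nests [0.5898597  0.05853468] [ 0.57800225 -0.06802895] 0.12711786760698854
axis [ 0.64737334 -0.0106909 ]
axis [0.52048861 0.00119664]
disc [ 0.64799832 -0.00902253] 0.0006933701634084981
guard ((706.7447509765625, -18.998779296875), (310.24462890625, 181.28451538085938), 80.02355194091797)
handle 22 [0.52193726 0.00190573 0.09183058] [ 0.51666838 -0.00328515  0.08408224] [0.52804843 0.00751822 0.09525706]
```

```bash
cat >> h.py <<'E'
AX=np.array([.6475,-.0095]); SY=-10.
def pol(phi,r): a=np.radians(180+SY+phi); return AX+r*np.array([np.cos(a),np.sin(a)])
def hp(phi,z,rows): return (*pol(phi,.125),z,170+phi,rows)
def arc(f0,f1,z,n): return [hp(f,z,1) for f in f0+(f1-f0)*(.5-.5*np.cos(np.pi*np.arange(1,n+1)/n))]
E
python3 - <<'E'
from h import *
plan([hp(5,.13,16)]+[hp(5,.066,4)]+arc(5,46.5,.066,10)+[hp(46.5,.066,2)])
E
```

```text
[[0.03,-0.022,0.006,0,0,np.float64(-0.164)],[0.06,-0.045,0.013,0,0,np.float64(-0.329)],[0.089,-0.067,0.019,0,0,np.float64(-0.493)],[0.119,-0.09,0.025,0,0,np.float64(-0.657)],[0.149,-0.112,0.032,0,0,np.float64(-0.821)],[0.179,-0.135,0.038,0,0,np.float64(-0.986)],[0.209,-0.157,0.044,0,0,np.float64(-1.15)],[0.238,-0.18,0.051,0,0,np.float64(-1.314)]]
[[0.029,0.024,0.006,0,0,np.float64(-0.165)],[0.058,0.047,0.012,0,0,np.float64(-0.329)],[0.088,0.07,0.019,0,0,np.float64(-0.493)],[0.117,0.093,0.025,0,0,np.float64(-0.657)],[0.146,0.116,0.031,0,0,np.float64(-0.822)],[0.176,0.139,0.038,0,0,np.float64(-0.986)],[0.205,0.162,0.044,0,0,np.float64(-1.15)],[0.234,0.185,0.05,0,0,np.float64(-1.315)]]
[[-0.0,0.0,0.016,0,0,np.float64(0.0)],[-0.0,0.0,0.032,0,0,np.float64(0.0)],[-0.0,0.0,0.048,0,0,np.float64(0.0)],[-0.0,0.0,0.064,0,0,np.float64(0.0)],[-0.0,-0.002,0.064,0,0,np.float64(-0.017)],[-0.001,-0.008,0.064,0,0,np.float64(-0.069)],[-0.002,-0.018,0.064,0,0,np.float64(-0.149)],[-0.004,-0.031,0.064,0,0,np.float64(-0.25)]]
[[-0.001,-0.014,0.0,0,0,np.float64(-0.112)],[-0.003,-0.028,0.0,0,0,np.float64(-0.224)],[-0.007,-0.04,0.0,0,0,np.float64(-0.325)],[-0.01,-0.049,0.0,0,0,np.float64(-0.405)],[-0.013,-0.055,0.0,0,0,np.float64(-0.456)],[-0.014,-0.057,0.0,0,0,np.float64(-0.474)],[-0.014,-0.057,0.0,0,0,np.float64(-0.474)],[-0.014,-0.057,0.0,0,0,np.float64(-0.474)]]
end [ 5.469000e-01 -8.400000e-02  6.600000e-02  2.165089e+02]
```

move_arm(
  fingers=-0.34,
  rows=[
    [0.03, -0.022, 0.006, 0, 0, -0.164],
    [0.06, -0.045, 0.013, 0, 0, -0.329],
    [0.089, -0.067, 0.019, 0, 0, -0.493],
    [0.119, -0.09, 0.025, 0, 0, -0.657],
    [0.149, -0.112, 0.032, 0, 0, -0.821],
    [0.179, -0.135, 0.038, 0, 0, -0.986],
    [0.209, -0.157, 0.044, 0, 0, -1.15],
    [0.238, -0.18, 0.051, 0, 0, -1.314],
  ],
)

```text
time: 1.1
position: [0.3802, -0.2602, 0.1799]
orientation: [-0.0, 0.643, 0.766, 0.0]
ft_force: [-0.3, 0.2, -0.6]
grip_width: 0.0284
grip_force: 0.0
```

move_arm(
  rows=[
    [0.029, 0.024, 0.006, 0, 0, -0.165],
    [0.058, 0.047, 0.012, 0, 0, -0.329],
    [0.088, 0.07, 0.019, 0, 0, -0.493],
    [0.117, 0.093, 0.025, 0, 0, -0.657],
    [0.146, 0.116, 0.031, 0, 0, -0.822],
    [0.176, 0.139, 0.038, 0, 0, -0.986],
    [0.205, 0.162, 0.044, 0, 0, -1.15],
    [0.234, 0.185, 0.05, 0, 0, -1.315],
  ],
)

```text
time: 2.1
position: [0.5231, 0.0015, 0.1297]
orientation: [-0.0, 0.041, 0.999, -0.0]
ft_force: [-0.2, -0.0, -0.2]
grip_width: 0.028
grip_force: 0.0
```

move_arm(
  rows=[
    [0, 0, 0.016, 0, 0, 0],
    [0, 0, 0.032, 0, 0, 0],
    [0, 0, 0.048, 0, 0, 0],
    [0, 0, 0.064, 0, 0, 0],
    [0, -0.002, 0.064, 0, 0, -0.017],
    [-0.001, -0.008, 0.064, 0, 0, -0.069],
    [-0.002, -0.018, 0.064, 0, 0, -0.149],
    [-0.004, -0.031, 0.064, 0, 0, -0.25],
  ],
)

```text
time: 3.1
position: [0.5246, -0.031, 0.0669]
orientation: [0.0, -0.084, 0.997, 0.0]
ft_force: [0.1, 0.4, 0.2]
grip_width: 0.028
grip_force: 0.3
```

move_arm(
  rows=[
    [-0.001, -0.014, 0, 0, 0, -0.112],
    [-0.003, -0.028, 0, 0, 0, -0.224],
    [-0.007, -0.04, 0, 0, 0, -0.325],
    [-0.01, -0.049, 0, 0, 0, -0.405],
    [-0.013, -0.055, 0, 0, 0, -0.456],
    [-0.014, -0.057, 0, 0, 0, -0.474],
    [-0.014, -0.057, 0, 0, 0, -0.474],
    [-0.014, -0.057, 0, 0, 0, -0.474],
  ],
)

```text
time: 4.1
position: [0.5471, -0.0848, 0.0664]
orientation: [-0.0, -0.313, 0.95, 0.0]
ft_force: [0.1, 0.3, -0.0]
grip_width: 0.0284
grip_force: 0.0
```

```bash
sed -i 's/round(-np.radians(q\[3\]-b\[3\]),3)/float(round(-np.radians(q[3]-b[3]),3))/' h.py; python3 - <<'E'
from h import *
im,d,p=snap('top','top1.png')
cv2.imwrite('pics/crop1.png',np.hstack([cv2.resize(im[80:230,235:375],(560,600),interpolation=cv2.INTER_CUBIC),cv2.resize(im[185:235,395:445],(240,600))]))
w=world(d,p)
for zl,zh in((.008,.025),(.035,.055)):
    q=w[190:235,398:445].reshape(-1,3); q=q[(q[:,2]>zl)&(q[:,2]<zh)]; print(len(q),cv2.minAreaRect((q[:,:2]*1000).astype(np.float32)))
print(manip.sense()['ft_force'])
E
```

```text
282 ((475.77301025390625, -334.9270324707031), (55.845977783203125, 56.45128631591797), 33.73686599731445)
113 ((475.47747802734375, -334.569091796875), (27.534912109375, 27.873966217041016), 34.50269317626953)
[0.31071675 0.24171979 0.19342611]
```

View pics/crop1.png

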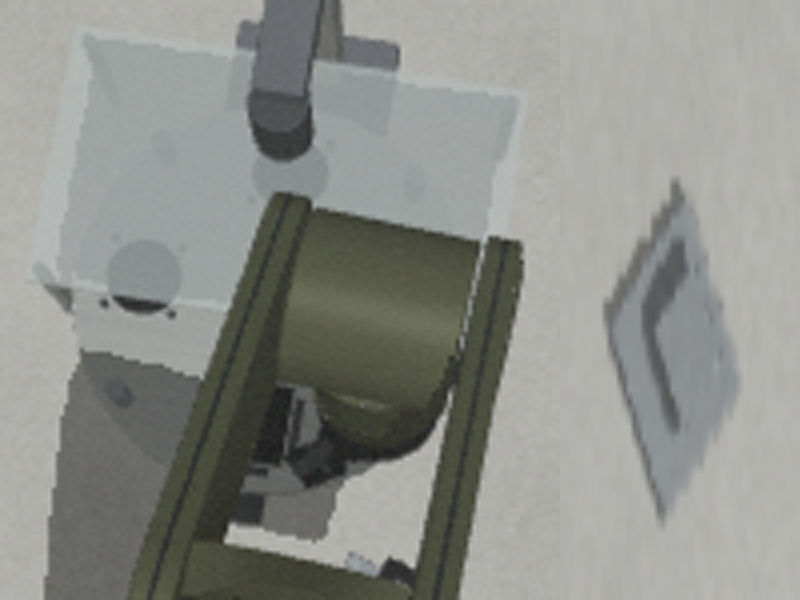

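The table now stands with the square nest at the front: nest_b lies straight under the head at crop (290,175). The master hasn't moved, at (0.4755, -0.3347) and yaw 34°.

```bash
python3 - <<'E'
from h import *
plan([(.547,-.084,.15,216.5,3),(.4755,-.3347,.12,124.2,10),(.4755,-.3347,.07,124.2,2),(.4755,-.3347,.021,124.2,4)])
E
```

```text
[[-0.0,0.0,-0.028,0,0,-2.094],[-0.0,0.0,-0.056,0,0,-4.189],[-0.0,0.001,-0.084,0,0,-6.283],[0.02,-0.015,-0.081,0,0,-6.122],[0.041,-0.031,-0.078,0,0,-5.961],[0.062,-0.047,-0.075,0,0,-5.8],[0.082,-0.063,-0.072,0,0,-5.639],[0.103,-0.079,-0.069,0,0,-5.478]]
[[0.003,-0.026,0.003,0,0,0.161],[0.006,-0.052,0.006,0,0,0.322],[0.009,-0.078,0.009,0,0,0.483],[0.011,-0.103,0.012,0,0,0.645],[0.014,-0.129,0.015,0,0,0.806],[0.014,-0.129,0.04,0,0,0.806],[0.014,-0.129,0.065,0,0,0.806],[0.014,-0.129,0.078,0,0,0.806]]
[[-0.0,-0.0,0.012,0,0,-0.0],[-0.0,-0.0,0.024,0,0,-0.0],[-0.0,-0.0,0.036,0,0,-0.0],[-0.0,-0.0,0.036,0,0,-0.0],[-0.0,-0.0,0.036,0,0,-0.0],[-0.0,-0.0,0.036,0,0,-0.0],[-0.0,-0.0,0.036,0,0,-0.0],[-0.0,-0.0,0.036,0,0,-0.0]]
end [ 4.759000e-01 -3.344000e-01  2.140000e-02  1.241786e+02]
```

move_arm(
  rows=[
    [0, 0, -0.028, 0, 0, 0],
    [0, 0, -0.056, 0, 0, 0],
    [0, 0.001, -0.084, 0, 0, 0],
    [0.02, -0.015, -0.081, 0, 0, 0.161],
    [0.041, -0.031, -0.078, 0, 0, 0.322],
    [0.062, -0.047, -0.075, 0, 0, 0.483],
    [0.082, -0.063, -0.072, 0, 0, 0.644],
    [0.103, -0.079, -0.069, 0, 0, 0.805],
  ],
)

```text
time: 5.15
position: [0.5111, -0.2102, 0.1352]
orientation: [-0.0, 0.086, 0.996, 0.0]
ft_force: [-0.4, 0.2, -0.2]
grip_width: 0.0279
grip_force: 0.0
```

move_arm(
  fingers=0.5,
  rows=[
    [0.003, -0.026, 0.003, 0, 0, 0.161],
    [0.006, -0.052, 0.006, 0, 0, 0.322],
    [0.009, -0.078, 0.009, 0, 0, 0.483],
    [0.011, -0.103, 0.012, 0, 0, 0.645],
    [0.014, -0.129, 0.015, 0, 0, 0.806],
    [0.014, -0.129, 0.02, 0, 0, 0.806],
    [0.014, -0.129, 0.03, 0, 0, 0.806],
    [0.014, -0.129, 0.03, 0, 0, 0.806],
  ],
)

```text
time: 6.15
position: [0.4754, -0.3328, 0.1041]
orientation: [-0.001, 0.467, 0.884, 0.0]
ft_force: [-0.3, -0.1, -0.0]
grip_width: 0.0637
grip_force: 0.0
```

```bash
sed -i 's/^    pts=\[\];cur/    yaw0%=360\n    pts=[];cur/' h.py; python3 - <<'E'
from h import *
im,d,p=snap('wrist'); w=world(d,p)
for zl,zh in((.008,.025),(.038,.055)):
    q=w[np.hypot(w[...,0]-.4755,w[...,1]+.3347)<.07]; q=q[(q[:,2]>zl)&(q[:,2]<zh)]; print(len(q),cv2.minAreaRect((q[:,:2]*1000).astype(np.float32)))
plan([(.4755,-.3347,.021,124.2,6)])
E
```

```text
3007 ((476.163330078125, -337.1054382324219), (56.095760345458984, 56.024192810058594), 33.70389938354492)
1608 ((476.38861083984375, -337.3494567871094), (27.836685180664062, 28.76232147216797), 33.95612716674805)
[[-0.0,-0.0,0.014,0,0,0.0],[-0.0,-0.0,0.028,0,0,0.001],[-0.001,-0.001,0.042,0,0,0.001],[-0.001,-0.001,0.056,0,0,0.001],[-0.001,-0.001,0.07,0,0,0.002],[-0.001,-0.001,0.084,0,0,0.002],[-0.001,-0.001,0.084,0,0,0.002],[-0.001,-0.001,0.084,0,0,0.002]]
end [ 4.755000e-01 -3.344000e-01  2.060000e-02  1.241918e+02]
```

move_arm(
  rows=[
    [-0.001, -0.001, 0.016, 0, 0, 0.005],
    [-0.003, -0.0015, 0.032, 0, 0, 0.005],
    [-0.003, -0.0015, 0.048, 0, 0, 0.005],
    [-0.003, -0.0015, 0.064, 0, 0, 0.005],
    [-0.003, -0.0015, 0.075, 0, 0, 0.005],
    [-0.003, -0.0015, 0.083, 0, 0, 0.005],
    [-0.003, -0.0015, 0.083, 0, 0, 0.005],
    [-0.003, -0.0015, 0.083, 0, 0, 0.005],
  ],
)

```text
time: 7.2
position: [0.4769, -0.3381, 0.0227]
orientation: [0.0, 0.47, 0.883, -0.0]
ft_force: [0.7, -0.9, -0.3]
grip_width: 0.0643
grip_force: 0.0
```

move_arm(
  fingers=-1,
  rows=[
    [0, 0, 0, 0, 0, 0],
    [0, 0, 0, 0, 0, 0],
    [0, 0, 0, 0, 0, 0],
    [0, 0, 0, 0, 0, 0],
    [0, 0, -0.01, 0, 0, 0],
    [0, 0, -0.03, 0, 0, 0],
    [0, 0, -0.06, 0, 0, 0],
    [0, 0, -0.09, 0, 0, 0],
  ],
)

```text
time: 8.2
position: [0.4756, -0.3371, 0.1124]
orientation: [-0.001, 0.47, 0.883, 0.0]
ft_force: [-0.3, -0.0, -5.4]
grip_width: 0.027
grip_force: 59.4
```

```bash
python3 - <<'E'
from h import *
f=pol(0,.09);print(f)
plan([(*f,.115,170,12),(*f,.115,170,4)])
E
```

```text
[0.5588673  0.00612834]
[[0.02,0.022,-0.0,0,0,-0.067],[0.04,0.043,-0.0,0,0,-0.134],[0.06,0.065,-0.001,0,0,-0.201],[0.079,0.087,-0.001,0,0,-0.268],[0.099,0.109,-0.001,0,0,-0.335],[0.119,0.13,-0.001,0,0,-0.402],[0.139,0.152,-0.001,0,0,-0.469],[0.159,0.174,-0.001,0,0,-0.536]]
[[0.006,0.029,-0.001,0,0,-0.067],[0.012,0.057,-0.001,0,0,-0.134],[0.018,0.086,-0.001,0,0,-0.201],[0.024,0.115,-0.001,0,0,-0.268],[0.024,0.115,-0.001,0,0,-0.268],[0.024,0.115,-0.001,0,0,-0.268],[0.024,0.115,-0.001,0,0,-0.268],[0.024,0.115,-0.001,0,0,-0.268]]
end [5.589000e-01 6.100000e-03 1.148000e-01 1.699847e+02]
```

move_arm(
  rows=[
    [0.02, 0.022, 0, 0, 0, -0.067],
    [0.04, 0.043, 0, 0, 0, -0.134],
    [0.06, 0.065, -0.001, 0, 0, -0.201],
    [0.079, 0.087, -0.001, 0, 0, -0.268],
    [0.099, 0.109, -0.001, 0, 0, -0.335],
    [0.119, 0.13, -0.001, 0, 0, -0.402],
    [0.139, 0.152, -0.001, 0, 0, -0.469],
    [0.159, 0.174, -0.001, 0, 0, -0.536],
  ],
)

```text
time: 9.2
position: [0.5305, -0.1094, 0.113]
orientation: [-0.002, 0.218, 0.976, -0.002]
ft_force: [-23.4, -37.9, 18.1]
grip_width: 0.0268
grip_force: 63.1
```

move_arm(
  rows=[
    [0.006, 0.029, -0.001, 0, 0, -0.067],
    [0.012, 0.057, -0.001, 0, 0, -0.134],
    [0.018, 0.086, -0.001, 0, 0, -0.201],
    [0.023, 0.11, -0.001, 0, 0, -0.26],
    [0.024, 0.115, -0.001, 0, 0, -0.268],
    [0.024, 0.115, -0.001, 0, 0, -0.268],
    [0.024, 0.115, -0.001, 0, 0, -0.268],
    [0.024, 0.115, -0.001, 0, 0, -0.268],
  ],
)

```text
time: 10.2
position: [0.5596, 0.0046, 0.1143]
orientation: [-0.0, 0.088, 0.996, -0.0]
ft_force: [-0.1, 0.2, -4.7]
grip_width: 0.0268
grip_force: 63.6
```

```bash
python3 - <<'E'
from h import *
im,d,p=snap('wrist','w1.png');w=world(d,p)
q=w[(np.abs(w[...,2]-.058)<.01)&(np.hypot(w[...,0]-.5589,w[...,1]-.006)<.05)]
print('foot?',len(q),q.mean(0) if len(q) else 0, cv2.minAreaRect((q[:,:2]*1000).astype(np.float32)) if len(q)>9 else 0)
f=pol(0,.09)
plan([(*f,.073,170,6),(*f,.073,170,2)]); print(manip.sense()['grip_width'])
E
```

```text
foot? 4948 [0.53719068 0.01199016 0.05110311] ((549.2608032226562, 8.791236877441406), (99.57425689697266, 78.78389739990234), 74.49907684326172)
[[0.0,0.0,0.007,0,0,-0.0],[0.0,0.0,0.014,0,0,-0.0],[0.0,0.001,0.021,0,0,-0.001],[0.001,0.001,0.028,0,0,-0.001],[0.001,0.001,0.034,0,0,-0.001],[0.001,0.001,0.041,0,0,-0.001],[0.001,0.001,0.041,0,0,-0.001],[0.001,0.001,0.041,0,0,-0.001]]
end [5.588000e-01 5.800000e-03 7.330000e-02 1.699758e+02]
0.026899991686772946
```

View pics/w1.png

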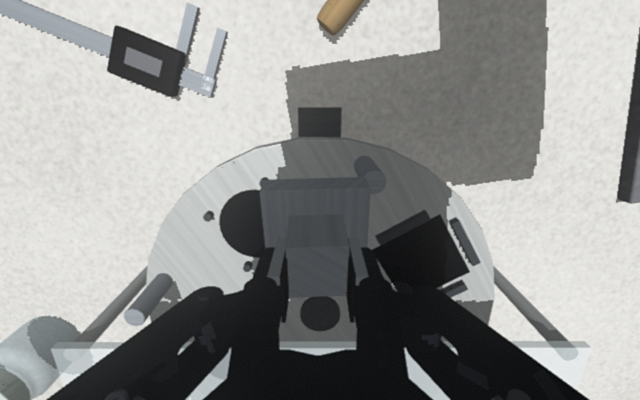

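The wrist view shows the table turned back about 45°: the square nest is right of the held master at (420,250) and a handle is at (372,172). I carried the master too low and it clipped a handle. I'll set the master down on clear bench, turn the table again and carry higher.

```bash
python3 - <<'E'
from h import *
z=np.load('pics/w1.png.npz');p={k:z[k] for k in('fx','fy','cx','cy','R','t')}
h=onplane(p,366,165,.092);print('handle',h,np.linalg.norm(h[:2]-AX),np.degrees(np.arctan2(h[1]-AX[1],h[0]-AX[0]))-170)
n=onplane(p,423,251,.05)[:2]-AX;print('nest',np.hypot(*n),np.degrees(np.arctan2(n[1],n[0]))-170)
f=(.49,-.26)
plan([(.559,.005,.17,170,2),(*f,.15,170,8),(*f,.05,170,3),(*f,.0235,170,3)])
E
```

```text
handle [0.52309167 0.03674358 0.092     ] 0.13272490418184982 -10.390506714538816
nest 0.09390365226224459 -54.963932254580556
[[0.0,0.0,-0.028,0,0,-0.001],[0.001,0.0,-0.056,0,0,-0.001],[0.003,-0.034,-0.053,0,0,-0.001],[0.006,-0.068,-0.051,0,0,-0.001],[0.009,-0.102,-0.048,0,0,-0.001],[0.011,-0.136,-0.046,0,0,-0.001],[0.014,-0.17,-0.043,0,0,-0.001],[0.017,-0.205,-0.041,0,0,-0.001]]
[[0.003,-0.034,0.003,0,0,-0.0],[0.005,-0.068,0.005,0,0,-0.0],[0.005,-0.068,0.039,0,0,-0.0],[0.005,-0.068,0.072,0,0,-0.0],[0.005,-0.068,0.105,0,0,-0.0],[0.005,-0.068,0.114,0,0,-0.0],[0.005,-0.068,0.123,0,0,-0.0],[0.005,-0.068,0.132,0,0,-0.0]]
end [ 4.902000e-01 -2.603000e-01  2.330000e-02  1.699758e+02]
```

move_arm(
  rows=[
    [0, 0, -0.028, 0, 0, 0],
    [0.001, 0, -0.056, 0, 0, 0],
    [0.003, -0.034, -0.053, 0, 0, 0],
    [0.006, -0.068, -0.051, 0, 0, 0],
    [0.009, -0.102, -0.048, 0, 0, 0],
    [0.011, -0.136, -0.046, 0, 0, 0],
    [0.014, -0.17, -0.043, 0, 0, 0],
    [0.017, -0.205, -0.041, 0, 0, 0],
  ],
)

```text
time: 11.25
position: [0.5067, -0.1949, 0.1552]
orientation: [-0.0, 0.088, 0.996, 0.0]
ft_force: [0.2, 0.4, -4.6]
grip_width: 0.027
grip_force: 63.6
```

move_arm(
  rows=[
    [0.003, -0.034, 0.003, 0, 0, 0],
    [0.005, -0.06, 0.005, 0, 0, 0],
    [0.005, -0.068, 0.03, 0, 0, 0],
    [0.005, -0.068, 0.06, 0, 0, 0],
    [0.005, -0.068, 0.09, 0, 0, 0],
    [0.005, -0.068, 0.112, 0, 0, 0],
    [0.005, -0.068, 0.122, 0, 0, 0],
    [0.005, -0.068, 0.131, 0, 0, 0],
  ],
)

```text
time: 12.25
position: [0.4902, -0.2605, 0.025]
orientation: [-0.0, 0.087, 0.996, -0.001]
ft_force: [-18.1, -1.6, 53.1]
grip_width: 0.0268
grip_force: 69.0
```

move_arm(
  fingers=0.5,
  rows=[
    [0, 0, 0, 0, 0, 0],
    [0, 0, 0, 0, 0, 0],
    [0, 0, 0, 0, 0, 0],
    [0, 0, -0.02, 0, 0, 0],
    [0, 0, -0.05, 0, 0, 0],
    [0, 0, -0.09, 0, 0, 0],
    [0, 0, -0.13, 0, 0, 0],
    [0, 0, -0.13, 0, 0, 0],
  ],
)

```text
time: 13.25
position: [0.4933, -0.261, 0.1583]
orientation: [0.004, 0.087, 0.996, -0.002]
ft_force: [0.1, -0.8, -0.5]
grip_width: 0.0643
grip_force: 0.0
```

```bash
python3 - <<'E'
from h import *
im,d,p=snap('top'); w=world(d,p)
h=w[(w[...,2]>.084)&(w[...,2]<.1)&(np.hypot(w[...,0]-AX[0],w[...,1]-AX[1])<.14)&(w[...,0]<AX[0]-.06)]
m=h.mean(0);print(len(h),m,np.ptp(h,axis=0),np.hypot(*(m[:2]-AX)),np.degrees(np.arctan2(m[1]-AX[1],m[0]-AX[0]))-170)
h0=-10
plan([hp(h0,.14,12),hp(h0,.066,4)]+arc(h0,46.5,.066,14)+[hp(46.5,.066,2)])
E
```

```text
25 [0.53300831 0.04151218 0.09089369] [0.01264374 0.0131419  0.01174245] 0.12534188698422105 -14.015531757445672
[[0.001,0.025,0.001,0,0,0.015],[0.002,0.049,0.003,0,0,0.029],[0.003,0.074,0.004,0,0,0.044],[0.004,0.099,0.005,0,0,0.058],[0.006,0.123,0.007,0,0,0.073],[0.007,0.148,0.008,0,0,0.087],[0.008,0.172,0.009,0,0,0.102],[0.009,0.197,0.01,0,0,0.116]]
[[0.004,0.024,0.002,0,0,0.015],[0.008,0.049,0.003,0,0,0.029],[0.012,0.073,0.004,0,0,0.044],[0.016,0.097,0.006,0,0,0.058],[0.016,0.098,0.024,0,0,0.058],[0.016,0.098,0.043,0,0,0.058],[0.016,0.098,0.061,0,0,0.058],[0.016,0.098,0.08,0,0,0.058]]
[[0.0,-0.002,-0.0,0,0,-0.012],[0.0,-0.007,-0.0,0,0,-0.048],[-0.001,-0.014,-0.0,0,0,-0.107],[-0.002,-0.024,-0.0,0,0,-0.185],[-0.005,-0.035,-0.0,0,0,-0.279],[-0.009,-0.047,-0.0,0,0,-0.383],[-0.015,-0.06,-0.0,0,0,-0.493],[-0.022,-0.071,-0.0,0,0,-0.602]]
[[-0.0,-0.013,-0.0,0,0,-0.105],[-0.002,-0.025,-0.0,0,0,-0.198],[-0.004,-0.034,-0.0,0,0,-0.276],[-0.007,-0.041,0.0,0,0,-0.335],[-0.008,-0.045,0.0,0,0,-0.371],[-0.009,-0.047,0.0,0,0,-0.384],[-0.009,-0.047,0.0,0,0,-0.384],[-0.009,-0.047,0.0,0,0,-0.384]]
end [ 5.473000e-01 -8.390000e-02  6.600000e-02  2.165165e+02]
```

```bash
python3 - <<'E'
from h import *
h0=-14
plan([hp(h0,.14,10),hp(h0,.14,2),hp(h0,.066,4)]+arc(h0,46.5,.066,14)+[hp(46.5,.066,2)])
im,d,p=snap('top'); w=world(d,p)
q=w[np.hypot(w[...,0]-.49,w[...,1]+.26)<.06]
for zl,zh in((.008,.025),(.036,.055)): r=q[(q[:,2]>zl)&(q[:,2]<zh)];print(len(r),r[:,2].mean(),cv2.minAreaRect((r[:,:2]*1000).astype(np.float32)))
E
```

```text
[[0.001,0.03,0.002,0,0,0.024],[0.002,0.061,0.003,0,0,0.049],[0.004,0.091,0.005,0,0,0.073],[0.005,0.122,0.006,0,0,0.098],[0.006,0.152,0.008,0,0,0.122],[0.007,0.183,0.009,0,0,0.147],[0.008,0.213,0.011,0,0,0.171],[0.009,0.243,0.013,0,0,0.195]]
[[0.007,0.03,0.001,0,0,0.025],[0.014,0.06,0.003,0,0,0.049],[0.014,0.06,0.003,0,0,0.049],[0.014,0.06,0.003,0,0,0.049],[0.015,0.06,0.021,0,0,0.049],[0.015,0.06,0.04,0,0,0.049],[0.015,0.06,0.058,0,0,0.049],[0.015,0.06,0.077,0,0,0.049]]
[[-0.0,-0.002,-0.0,0,0,-0.013],[-0.0,-0.007,-0.0,0,0,-0.052],[-0.001,-0.015,-0.0,0,0,-0.115],[-0.003,-0.025,-0.0,0,0,-0.199],[-0.006,-0.037,-0.0,0,0,-0.299],[-0.011,-0.05,-0.0,0,0,-0.41],[-0.017,-0.063,-0.0,0,0,-0.528],[-0.025,-0.076,-0.0,0,0,-0.645]]
[[-0.001,-0.014,-0.0,0,0,-0.112],[-0.003,-0.026,-0.0,0,0,-0.212],[-0.006,-0.036,-0.0,0,0,-0.296],[-0.008,-0.044,0.0,0,0,-0.358],[-0.01,-0.048,0.0,0,0,-0.397],[-0.011,-0.05,0.0,0,0,-0.411],[-0.011,-0.05,0.0,0,0,-0.411],[-0.011,-0.05,0.0,0,0,-0.411]]
end [ 5.472000e-01 -8.410000e-02  6.600000e-02  2.165165e+02]
69 0.015893099561818735 ((466.6673278808594, -275.91510009765625), (21.99639320373535, 40.448509216308594), 57.546226501464844)
20 0.04451226903909138 ((477.40814208984375, -269.8172912597656), (7.47002649307251, 22.752634048461914), 61.332916259765625)
```

move_arm(
  fingers=-0.34,
  rows=[
    [0.001, 0.03, 0.002, 0, 0, 0.024],
    [0.002, 0.061, 0.003, 0, 0, 0.049],
    [0.004, 0.091, 0.005, 0, 0, 0.073],
    [0.005, 0.122, 0.006, 0, 0, 0.098],
    [0.006, 0.152, 0.008, 0, 0, 0.122],
    [0.007, 0.183, 0.009, 0, 0, 0.147],
    [0.008, 0.213, 0.011, 0, 0, 0.171],
    [0.009, 0.243, 0.013, 0, 0, 0.195],
  ],
)

```text
time: 14.35
position: [0.5228, -0.0176, 0.1395]
orientation: [-0.002, 0.184, 0.983, -0.0]
ft_force: [0.9, -0.1, 0.2]
grip_width: 0.0284
grip_force: 0.0
```

move_arm(
  rows=[
    [0.007, 0.03, 0.001, 0, 0, 0.025],
    [0.014, 0.06, 0.003, 0, 0, 0.049],
    [0.014, 0.06, 0.003, 0, 0, 0.049],
    [0.014, 0.06, 0.003, 0, 0, 0.049],
    [0.015, 0.06, 0.021, 0, 0, 0.049],
    [0.015, 0.06, 0.04, 0, 0, 0.049],
    [0.015, 0.06, 0.058, 0, 0, 0.049],
    [0.015, 0.06, 0.077, 0, 0, 0.049],
  ],
)

```text
time: 15.35
position: [0.5315, 0.0412, 0.0635]
orientation: [-0.0, 0.209, 0.978, -0.0]
ft_force: [0.7, -0.2, 0.0]
grip_width: 0.028
grip_force: 0.0
```

move_arm(
  rows=[
    [0, -0.002, 0, 0, 0, -0.013],
    [0, -0.007, 0, 0, 0, -0.052],
    [-0.001, -0.015, 0, 0, 0, -0.115],
    [-0.003, -0.025, 0, 0, 0, -0.199],
    [-0.006, -0.037, 0, 0, 0, -0.299],
    [-0.011, -0.05, 0, 0, 0, -0.41],
    [-0.017, -0.063, 0, 0, 0, -0.528],
    [-0.025, -0.076, 0, 0, 0, -0.645],
  ],
)

```text
time: 16.35
position: [0.524, -0.0381, 0.0653]
orientation: [0.001, -0.115, 0.993, -0.0]
ft_force: [0.7, 0.5, -0.2]
grip_width: 0.0282
grip_force: 0.3
```

move_arm(
  rows=[
    [-0.001, -0.014, 0, 0, 0, -0.112],
    [-0.003, -0.026, 0, 0, 0, -0.212],
    [-0.006, -0.036, 0, 0, 0, -0.296],
    [-0.008, -0.044, 0, 0, 0, -0.358],
    [-0.01, -0.048, 0, 0, 0, -0.397],
    [-0.011, -0.05, 0, 0, 0, -0.411],
    [-0.011, -0.05, 0, 0, 0, -0.411],
    [-0.011, -0.05, 0, 0, 0, -0.411],
  ],
)

```text
time: 17.35
position: [0.5456, -0.0834, 0.0645]
orientation: [0.0, -0.313, 0.95, -0.0]
ft_force: [-0.4, -0.0, -0.9]
grip_width: 0.0282
grip_force: 0.0
```

```bash
python3 - <<'E'
from h import *
im,d,p=snap('top','top2.png'); w=world(d,p)
q=w[np.hypot(w[...,0]-.49,w[...,1]+.26)<.07]
for zl,zh in((.008,.025),(.036,.055)): r=q[(q[:,2]>zl)&(q[:,2]<zh)];print(len(r),r.mean(0),cv2.minAreaRect((r[:,:2]*1000).astype(np.float32)))
cv2.imwrite('pics/crop2.png',np.hstack([cv2.resize(im[80:220,235:375],(400,400)),cv2.resize(im[180:250,350:420],(400,400))]))
E
```

```text
283 [ 0.4816486  -0.25619071  0.01584963] ((482.6239013671875, -258.48577880859375), (56.425567626953125, 55.73101806640625), 79.52381134033203)
112 [ 0.48260229 -0.25785841  0.04532259] ((482.76763916015625, -258.3879089355469), (28.114662170410156, 27.8853816986084), 78.06900787353516)
```

View pics/crop2.png

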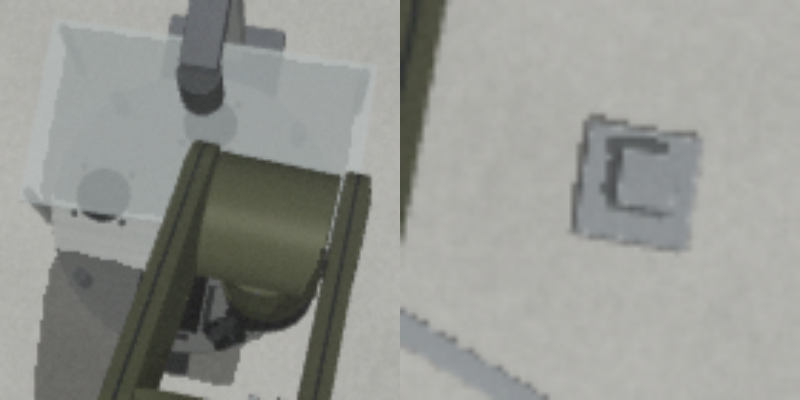

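The table is clicked back with the square nest in front. The master stands upright at (0.483, -0.259), yaw 169°.

```bash
python3 - <<'E'
from h import *
m=(.483,-.259)
plan([(.5456,-.0834,.145,216.5,3),(*m,.12,169,8),(*m,.12,169,2),(*m,.024,169,8),(*m,.024,169,3)])
E
```

```text
[[-0.0,-0.0,-0.027,0,0,-0.0],[-0.0,-0.0,-0.054,0,0,-0.0],[-0.0,-0.0,-0.081,0,0,-0.0],[0.019,-0.013,-0.077,0,0,0.103],[0.039,-0.026,-0.074,0,0,0.207],[0.058,-0.039,-0.071,0,0,0.311],[0.077,-0.052,-0.068,0,0,0.414],[0.097,-0.065,-0.065,0,0,0.518]]
[[0.01,-0.021,0.003,0,0,0.104],[0.02,-0.042,0.006,0,0,0.207],[0.031,-0.063,0.009,0,0,0.311],[0.031,-0.063,0.009,0,0,0.311],[0.031,-0.063,0.009,0,0,0.311],[0.031,-0.063,0.021,0,0,0.311],[0.031,-0.063,0.033,0,0,0.311],[0.031,-0.063,0.045,0,0,0.311]]
[[-0.0,0.0,0.012,0,0,-0.0],[-0.0,0.0,0.024,0,0,-0.0],[-0.0,0.0,0.036,0,0,-0.0],[-0.0,0.0,0.048,0,0,-0.0],[-0.0,0.0,0.06,0,0,-0.0],[-0.0,0.0,0.06,0,0,-0.0],[-0.0,0.0,0.06,0,0,-0.0],[-0.0,0.0,0.06,0,0,-0.0]]
end [ 4.8290e-01 -2.5950e-01  2.4400e-02  1.6899e+02]
```

move_arm(
  rows=[
    [0, 0, -0.027, 0, 0, 0],
    [0, 0, -0.054, 0, 0, 0],
    [0, 0, -0.081, 0, 0, 0],
    [0.019, -0.013, -0.077, 0, 0, 0.103],
    [0.039, -0.026, -0.074, 0, 0, 0.207],
    [0.058, -0.039, -0.071, 0, 0, 0.311],
    [0.077, -0.052, -0.068, 0, 0, 0.414],
    [0.097, -0.065, -0.065, 0, 0, 0.518],
  ],
)

```text
time: 18.4
position: [0.506, -0.1937, 0.1292]
orientation: [-0.0, -0.058, 0.998, -0.0]
ft_force: [0.1, 0.0, -0.2]
grip_width: 0.0281
grip_force: 0.0
```

move_arm(
  fingers=0.5,
  rows=[
    [0.01, -0.021, 0.003, 0, 0, 0.104],
    [0.02, -0.042, 0.006, 0, 0, 0.207],
    [0.031, -0.063, 0.009, 0, 0, 0.311],
    [0.031, -0.063, 0.009, 0, 0, 0.311],
    [0.031, -0.063, 0.009, 0, 0, 0.311],
    [0.031, -0.063, 0.021, 0, 0, 0.311],
    [0.031, -0.063, 0.033, 0, 0, 0.311],
    [0.031, -0.063, 0.045, 0, 0, 0.311],
  ],
)

```text
time: 19.4
position: [0.4828, -0.2587, 0.0831]
orientation: [-0.0, 0.095, 0.995, 0.0]
ft_force: [-1.1, -1.0, -0.2]
grip_width: 0.0642
grip_force: 0.0
```

move_arm(
  rows=[
    [0, 0, 0.012, 0, 0, 0],
    [0, 0, 0.024, 0, 0, 0],
    [0, 0, 0.036, 0, 0, 0],
    [0, 0, 0.048, 0, 0, 0],
    [0, 0, 0.06, 0, 0, 0],
    [0, 0, 0.06, 0, 0, 0],
    [0, 0, 0.06, 0, 0, 0],
    [0, 0, 0.06, 0, 0, 0],
  ],
)

```text
time: 20.4
position: [0.4835, -0.2597, 0.0248]
orientation: [0.001, 0.096, 0.995, -0.0]
ft_force: [-0.4, -0.4, -0.7]
grip_width: 0.0641
grip_force: 0.0
```

move_arm(
  fingers=-1,
  rows=[
    [0, 0, 0, 0, 0, 0],
    [0, 0, 0, 0, 0, 0],
    [0, 0, 0, 0, 0, 0],
    [0, 0, 0, 0, 0, 0],
    [0, 0, 0, 0, 0, 0],
    [0, 0, -0.01, 0, 0, 0],
    [0, 0, -0.03, 0, 0, 0],
    [0, 0, -0.05, 0, 0, 0],
  ],
)

```text
time: 21.4
position: [0.4822, -0.259, 0.0742]
orientation: [-0.001, 0.096, 0.995, 0.0]
ft_force: [-0.3, -0.3, -3.4]
grip_width: 0.0266
grip_force: 59.5
```

```bash
python3 - <<'E'
from h import *
f=pol(0,.09); x,y,z=manip.sense()['position']; print(manip.sense()['grip_width'])
plan([(x,y,.165,169,3),(*f,.165,170,10),(*f,.165,170,3)])
E
```

```text
0.02661708601485523
[[0.0,0.0,-0.03,0,0,0.0],[0.0,0.0,-0.061,0,0,0.0],[0.0,0.0,-0.091,0,0,0.0],[-0.002,0.028,-0.091,0,0,-0.002],[-0.005,0.055,-0.091,0,0,-0.003],[-0.007,0.083,-0.091,0,0,-0.005],[-0.01,0.11,-0.091,0,0,-0.007],[-0.012,0.137,-0.091,0,0,-0.009]]
[[-0.003,0.028,0.0,0,0,-0.001],[-0.006,0.055,0.0,0,0,-0.003],[-0.008,0.083,0.0,0,0,-0.005],[-0.011,0.11,0.0,0,0,-0.006],[-0.014,0.138,0.0,0,0,-0.008],[-0.014,0.138,0.0,0,0,-0.008],[-0.014,0.138,0.0,0,0,-0.008],[-0.014,0.138,0.0,0,0,-0.008]]
end [5.591000e-01 6.300000e-03 1.654000e-01 1.699864e+02]
```

move_arm(
  rows=[
    [0, 0, -0.03, 0, 0, 0],
    [0, 0, -0.061, 0, 0, 0],
    [0, 0, -0.091, 0, 0, 0],
    [-0.002, 0.028, -0.091, 0, 0, -0.002],
    [-0.005, 0.055, -0.091, 0, 0, -0.003],
    [-0.007, 0.083, -0.091, 0, 0, -0.005],
    [-0.01, 0.11, -0.091, 0, 0, -0.007],
    [-0.012, 0.137, -0.091, 0, 0, -0.009],
  ],
)

```text
time: 22.4
position: [0.5202, -0.1262, 0.1648]
orientation: [-0.001, 0.091, 0.996, 0.0]
ft_force: [-0.6, -0.3, -3.3]
grip_width: 0.0265
grip_force: 59.8
```

move_arm(
  rows=[
    [-0.003, 0.028, 0, 0, 0, -0.001],
    [-0.006, 0.055, 0, 0, 0, -0.003],
    [-0.008, 0.083, 0, 0, 0, -0.005],
    [-0.011, 0.11, 0, 0, 0, -0.006],
    [-0.013, 0.132, 0, 0, 0, -0.008],
    [-0.014, 0.138, 0, 0, 0, -0.008],
    [-0.014, 0.138, 0, 0, 0, -0.008],
    [-0.014, 0.138, 0, 0, 0, -0.008],
  ],
)

```text
time: 23.4
position: [0.5593, 0.0051, 0.1651]
orientation: [-0.0, 0.088, 0.996, -0.0]
ft_force: [-0.9, 0.3, -4.6]
grip_width: 0.0269
grip_force: 59.8
```

```bash
python3 - <<'E'
from h import *
f=pol(0,.09)
plan([(*f,.09,170,6),(*f,.09,170,2),(*f,.0765,170,5),(*f,.0765,170,3)]); print(manip.sense()['grip_width'])
im,d,p=snap('wrist','w2.png')
cv2.imwrite('pics/w2c.png',cv2.resize(im[120:380,180:460],(700,600)))
E
```

```text
[[0.0,0.0,0.013,0,0,-0.0],[0.0,0.0,0.025,0,0,-0.0],[0.0,0.0,0.038,0,0,-0.0],[0.0,0.001,0.05,0,0,-0.001],[0.0,0.001,0.063,0,0,-0.001],[0.001,0.001,0.075,0,0,-0.001],[0.001,0.001,0.075,0,0,-0.001],[0.001,0.001,0.075,0,0,-0.001]]
[[-0.0,-0.0,0.003,0,0,0.0],[-0.0,-0.0,0.005,0,0,0.0],[-0.0,-0.0,0.008,0,0,0.0],[-0.0,-0.0,0.011,0,0,0.0],[-0.0,-0.0,0.014,0,0,0.0],[-0.0,-0.0,0.014,0,0,0.0],[-0.0,-0.0,0.014,0,0,0.0],[-0.0,-0.0,0.014,0,0,0.0]]
end [5.584000e-01 6.200000e-03 7.610000e-02 1.700086e+02]
0.0269251414684227
```

View pics/w2c.png

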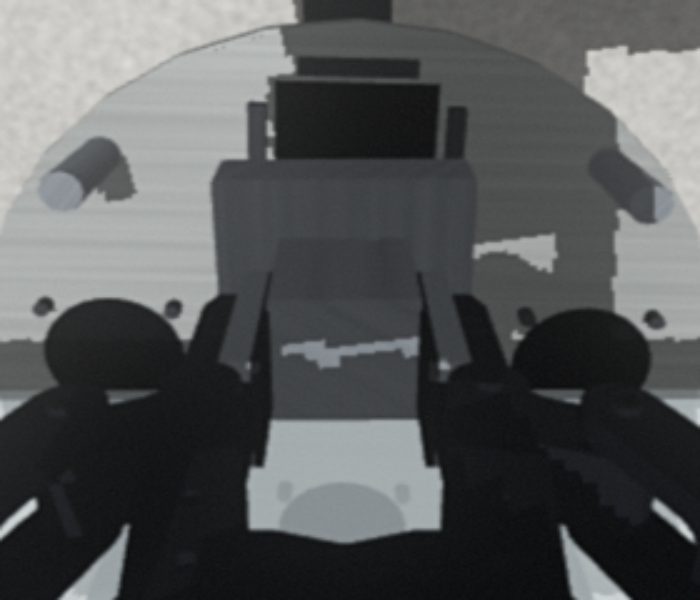

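```bash
python3 - <<'E'
from h import *
z=np.load('pics/w2.png.npz');p={k:z[k] for k in('fx','fy','cx','cy','R','t')}
ey=np.array([np.sin(np.radians(10)),np.cos(np.radians(10))]);ex=np.array([ey[1],-ey[0]])
def q(n,u,v,h):
    r=onplane(p,180+u/2.5,120+v*260/600,h)[:2]-AX; print(n,'radial',r@ex,'tang',r@ey)
q('barL',257,115,.056);q('barR',457,115,.056);q('insL',275,120,.05);q('insR',440,120,.05);q('insfront',357,85,.05);q('bar outer',357,60,.056)
q('footL',213,180,.1575);q('footR',473,180,.1575);q('footfront-top',343,180,.1565);q('footfront-bot',343,161,.1405)
q('gripL',272,300,.184);q('gripR',420,300,.184)
q('h1',62,190,.092);q('h2',652,203,.092)
print(manip.sense()['position'])
E
```

```text
barL radial -0.10603465525800822 tang -0.03159992885143926
barR radial -0.10603579710047212 tang 0.03569814947088955
insL radial -0.10257943602148155 tang -0.026155649400094398
insR radial -0.10258136448436567 tang 0.030813589873730125
insfront radial -0.11587681739595852 tang 0.002097137267436659
bar outer radial -0.12617297135109082 tang 0.0019588414592186226
footL radial -0.11687045861763112 tang -0.029337284902393783
footR radial -0.1168835394114839 tang 0.0245781895952675
footfront-top radial -0.11652254476841903 tang -0.0023716038473542856
footfront-bot radial -0.11584406371722329 tang -0.0024155077886644327
gripL radial -0.10128282201636837 tang -0.015171797401706016
gripR radial -0.10130151755014787 tang 0.011636555227246033
h1 radial -0.0902041623473064 tang -0.08657608066767779
h2 radial -0.0857470156826179 tang 0.0902092219736176
[0.55941867 0.00509547 0.16521841]
```

move_arm(
  rows=[
    [0, 0.001, 0.013, 0, 0, 0],
    [0, 0.002, 0.025, 0, 0, 0],
    [0, 0.0035, 0.038, 0, 0, 0],
    [0, 0.0035, 0.05, 0, 0, 0],
    [0, 0.0035, 0.063, 0, 0, 0],
    [0, 0.0035, 0.075, 0, 0, 0],
    [0, 0.0035, 0.075, 0, 0, 0],
    [0, 0.0035, 0.075, 0, 0, 0],
  ],
)

```text
time: 24.45
position: [0.5608, 0.0093, 0.0905]
orientation: [0.0, 0.087, 0.996, -0.0]
ft_force: [-0.1, 0.4, -5.1]
grip_width: 0.0269
grip_force: 59.8
```

```bash
python3 - <<'E'
from h import *
im,d,p=snap('wrist','w3.png')
cv2.imwrite('pics/w3c.png',cv2.resize(im[120:380,180:460],(700,600)))
E
```

```text
(no output)
```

View pics/w3c.png

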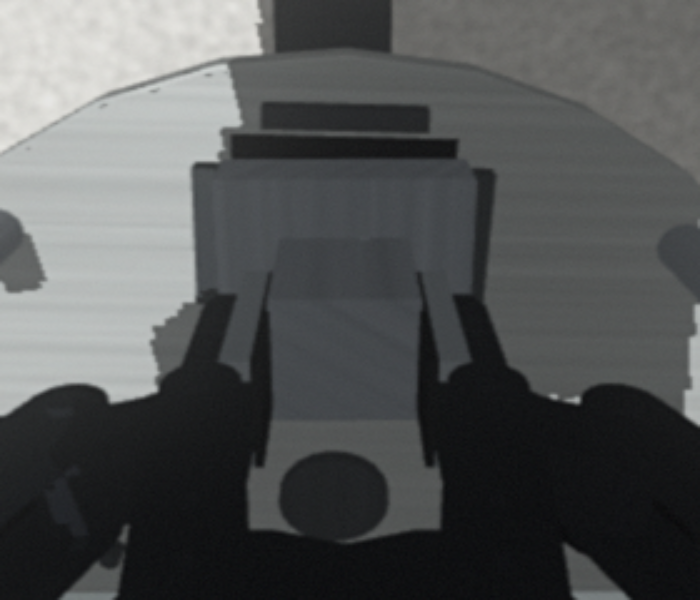

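The foot (213–475) is centred laterally between the bars (192–495). Next, the radial check.

```bash
python3 - <<'E'
from h import *
z=np.load('pics/w3.png.npz');p={k:z[k] for k in('fx','fy','cx','cy','R','t')}
ey=np.array([np.sin(np.radians(10)),np.cos(np.radians(10))]);ex=np.array([ey[1],-ey[0]])
def q(n,u,v,h):
    r=onplane(p,180+u/2.5,120+v*260/600,h)[:2]-AX; print(n,'radial',r@ex,'tang',r@ey)
q('bar in',344,130,.056);q('bar out',344,103,.056);q('insfront',344,136,.05)
q('footfront-top',344,180,.0825);q('footfront-bot',344,161,.0665);q('footL',213,180,.0825);q('footR',475,180,.0825);q('barLo',192,165,.056);q('barRo',495,170,.056)
E
```

```text
bar in radial -0.12034102655542284 tang 0.0022260409277682623
bar out radial -0.12748899507188052 tang 0.0022240993132000863
insfront radial -0.11700178448566799 tang 0.0022221940949407274
footfront-top radial -0.11605594092749773 tang 0.0022482011814611734
footfront-bot radial -0.11533687909177033 tang 0.0022357194968872026
footL radial -0.11604036887206992 tang -0.02498177065865881
footR radial -0.11607150416385101 tang 0.029462751605037658
barLo radial -0.11078756166013458 tang -0.034643564106603145
barRo radial -0.10943993365575631 tang 0.03892030999933066
```

move_arm(
  rows=[
    [0.002, 0, 0.002, 0, 0, 0],
    [0.002, 0, 0.005, 0, 0, 0],
    [0.002, 0, 0.008, 0, 0, 0],
    [0.002, 0, 0.011, 0, 0, 0],
    [0.002, 0, 0.013, 0, 0, 0],
    [0.002, 0, 0.0145, 0, 0, 0],
    [0.002, 0, 0.015, 0, 0, 0],
    [0.002, 0, 0.015, 0, 0, 0],
  ],
)

```text
time: 25.5
position: [0.5585, 0.0097, 0.0753]
orientation: [-0.0, 0.087, 0.996, 0.0]
ft_force: [0.3, -0.3, -4.8]
grip_width: 0.0266
grip_force: 59.8
```

move_arm(
  fingers=0.0,
  rows=[
    [0, 0, 0, 0, 0, 0],
    [0, 0, 0, 0, 0, 0],
    [0, 0, 0, 0, 0, 0],
    [0, 0, -0.015, 0, 0, 0],
    [0, 0, -0.035, 0, 0, 0],
    [0, 0, -0.06, 0, 0, 0],
    [0, 0, -0.08, 0, 0, 0],
    [0, 0, -0.08, 0, 0, 0],
  ],
)

```text
time: 26.5
position: [0.5602, 0.0096, 0.158]
orientation: [0.003, 0.087, 0.996, 0.0]
ft_force: [1.1, 0.3, 0.3]
grip_width: 0.0423
grip_force: 0.0
```

```bash
python3 - <<'E'
from h import *
im,d,p=snap('wrist','w4.png')
w=world(d,p); q=w[np.hypot(w[...,0]-.559,w[...,1]-.006)<.05]
for zl,zh in((.06,.072),(.09,.102)):
    r=q[(q[:,2]>zl)&(q[:,2]<zh)];print(len(r),r.mean(0),r[:,2].std(),cv2.minAreaRect((r[:,:2]*1000).astype(np.float32)))
h0=-45
plan([hp(h0,.155,7),hp(h0,.155,1),hp(h0,.066,6),hp(h0,.066,2)]+arc(h0,46.5,.066,21)+[hp(46.5,.066,3)])
E
```

```text
2907 [0.55097338 0.00972674 0.06660112] 0.0011633772055210914 ((558.2960815429688, 8.333757400512695), (56.08617401123047, 56.339847564697266), 80.99751281738281)
1530 [0.55711325 0.00850984 0.09645369] 0.0012045383789030376 ((558.21142578125, 8.151113510131836), (27.5281982421875, 28.511995315551758), 80.76360321044922)
[[-0.0,0.012,0.0,0,0,0.112],[-0.001,0.024,0.0,0,0,0.224],[-0.001,0.036,0.001,0,0,0.336],[-0.001,0.048,0.001,0,0,0.449],[-0.001,0.061,0.001,0,0,0.561],[-0.002,0.073,0.001,0,0,0.673],[-0.002,0.085,0.002,0,0,0.785],[-0.002,0.085,0.002,0,0,0.785]]
[[-0.0,-0.0,0.015,0,0,0.0],[0.0,-0.0,0.029,0,0,0.0],[0.0,-0.0,0.044,0,0,0.0],[0.0,-0.0,0.059,0,0,0.0],[0.0,-0.0,0.074,0,0,0.0],[0.0,-0.0,0.089,0,0,0.0],[0.0,-0.0,0.089,0,0,0.0],[0.0,-0.0,0.089,0,0,0.0]]
[[0.0,-0.002,-0.0,0,0,-0.009],[0.0,-0.005,-0.0,0,0,-0.035],[-0.0,-0.01,-0.0,0,0,-0.079],[-0.001,-0.018,-0.0,0,0,-0.139],[-0.003,-0.027,-0.0,0,0,-0.213],[-0.005,-0.037,-0.0,0,0,-0.3],[-0.01,-0.049,-0.0,0,0,-0.399],[-0.016,-0.061,-0.0,0,0,-0.507]]
[[-0.0,-0.014,-0.0,0,0,-0.114],[-0.003,-0.029,-0.0,0,0,-0.232],[-0.007,-0.043,-0.0,0,0,-0.351],[-0.013,-0.056,-0.0,0,0,-0.469],[-0.02,-0.069,-0.0,0,0,-0.583],[-0.028,-0.08,-0.0,0,0,-0.691],[-0.037,-0.089,-0.0,0,0,-0.789],[-0.045,-0.096,-0.0,0,0,-0.877]]
[[-0.0,-0.009,-0.0,0,0,-0.074],[-0.001,-0.016,-0.0,0,0,-0.134],[-0.002,-0.022,-0.0,0,0,-0.177],[-0.002,-0.025,-0.0,0,0,-0.204],[-0.003,-0.026,-0.0,0,0,-0.213],[-0.003,-0.026,-0.0,0,0,-0.213],[-0.003,-0.026,-0.0,0,0,-0.213],[-0.003,-0.026,-0.0,0,0,-0.213]]
end [ 5.4730e-01 -8.3500e-02  6.5600e-02  2.1651e+02]
```

move_arm(
  fingers=-0.34,
  rows=[
    [0, 0.012, 0, 0, 0, 0.112],
    [-0.001, 0.024, 0, 0, 0, 0.224],
    [-0.001, 0.036, 0.001, 0, 0, 0.336],
    [-0.001, 0.048, 0.001, 0, 0, 0.449],
    [-0.001, 0.061, 0.001, 0, 0, 0.561],
    [-0.002, 0.073, 0.001, 0, 0, 0.673],
    [-0.002, 0.085, 0.002, 0, 0, 0.785],
    [-0.002, 0.085, 0.002, 0, 0, 0.785],
  ],
)

```text
time: 27.55
position: [0.5745, 0.0936, 0.1522]
orientation: [-0.001, 0.461, 0.888, -0.001]
ft_force: [1.0, -0.3, 0.0]
grip_width: 0.0282
grip_force: 0.0
```

move_arm(
  rows=[
    [0, 0, 0.015, 0, 0, 0],
    [0, 0, 0.029, 0, 0, 0],
    [0, 0, 0.044, 0, 0, 0],
    [0, 0, 0.059, 0, 0, 0],
    [0, 0, 0.074, 0, 0, 0],
    [0, 0, 0.089, 0, 0, 0],
    [0, 0, 0.089, 0, 0, 0],
    [0, 0, 0.089, 0, 0, 0],
  ],
)

```text
time: 28.55
position: [0.5755, 0.0932, 0.0644]
orientation: [0.0, 0.462, 0.887, 0.0]
ft_force: [0.1, -0.3, 0.1]
grip_width: 0.0282
grip_force: 0.0
```

move_arm(
  rows=[
    [0, -0.002, 0, 0, 0, -0.009],
    [0, -0.005, 0, 0, 0, -0.035],
    [0, -0.01, 0, 0, 0, -0.079],
    [-0.001, -0.018, 0, 0, 0, -0.139],
    [-0.003, -0.027, 0, 0, 0, -0.213],
    [-0.005, -0.037, 0, 0, 0, -0.3],
    [-0.01, -0.049, 0, 0, 0, -0.399],
    [-0.016, -0.061, 0, 0, 0, -0.507],
  ],
)

```text
time: 29.55
position: [0.5343, 0.0449, 0.0648]
orientation: [0.0, 0.222, 0.975, 0.0]
ft_force: [1.6, 0.5, 0.1]
grip_width: 0.0279
grip_force: 0.3
```

move_arm(
  rows=[
    [0, -0.014, 0, 0, 0, -0.114],
    [-0.003, -0.029, 0, 0, 0, -0.232],
    [-0.007, -0.043, 0, 0, 0, -0.351],
    [-0.013, -0.056, 0, 0, 0, -0.469],
    [-0.02, -0.069, 0, 0, 0, -0.583],
    [-0.028, -0.08, 0, 0, 0, -0.691],
    [-0.037, -0.089, 0, 0, 0, -0.789],
    [-0.045, -0.096, 0, 0, 0, -0.877],
  ],
)

```text
time: 30.55
position: [0.5326, -0.0614, 0.0647]
orientation: [0.0, -0.212, 0.977, 0.0]
ft_force: [0.0, 0.2, 0.1]
grip_width: 0.028
grip_force: 0.2
```

move_arm(
  rows=[
    [0, -0.009, 0, 0, 0, -0.074],
    [-0.001, -0.016, 0, 0, 0, -0.134],
    [-0.002, -0.022, 0, 0, 0, -0.177],
    [-0.002, -0.025, 0, 0, 0, -0.204],
    [-0.003, -0.026, 0, 0, 0, -0.213],
    [-0.003, -0.026, 0, 0, 0, -0.213],
    [-0.003, -0.026, -0.03, 0, 0, -0.213],
    [-0.003, -0.026, -0.085, 0, 0, -0.213],
  ],
)

```text
time: 31.55
position: [0.5443, -0.0832, 0.148]
orientation: [-0.003, -0.313, 0.95, 0.001]
ft_force: [1.8, 0.0, 0.1]
grip_width: 0.0284
grip_force: 0.0
```

```bash
sed -i 's/^AX=.*SY/AX=np.array([.6477,-.0083]); SY/' h.py; python3 - <<'E'
from h import *
im,d,p=snap('wrist','w5.png'); cv2.imwrite('pics/w5c.png',im)
h0=-45
plan([hp(h0,.155,9),hp(h0,.155,1),hp(h0,.066,6)]+arc(h0,46.5,.066,22)+[hp(46.5,.066,2)])
E
```

```text
[[-0.014,0.014,0.0,0,0,0.177],[-0.028,0.028,0.0,0,0,0.355],[-0.042,0.043,0.001,0,0,0.532],[-0.057,0.057,0.001,0,0,0.71],[-0.071,0.071,0.001,0,0,0.887],[-0.085,0.085,0.001,0,0,1.065],[-0.099,0.099,0.001,0,0,1.242],[-0.113,0.114,0.001,0,0,1.42]]
[[0.012,0.016,0.001,0,0,0.177],[0.012,0.016,0.001,0,0,0.177],[0.012,0.016,0.015,0,0,0.177],[0.012,0.016,0.03,0,0,0.177],[0.012,0.016,0.045,0,0,0.177],[0.012,0.016,0.06,0,0,0.177],[0.012,0.016,0.075,0,0,0.177],[0.012,0.016,0.09,0,0,0.177]]
[[0.0,-0.001,-0.0,0,0,-0.008],[0.0,-0.004,-0.0,0,0,-0.032],[-0.0,-0.009,-0.001,0,0,-0.072],[-0.001,-0.016,-0.001,0,0,-0.127],[-0.002,-0.025,-0.001,0,0,-0.195],[-0.005,-0.034,-0.001,0,0,-0.276],[-0.008,-0.045,-0.001,0,0,-0.367],[-0.013,-0.057,-0.001,0,0,-0.467]]
[[-0.001,-0.013,0.0,0,0,-0.107],[-0.003,-0.027,0.0,0,0,-0.218],[-0.007,-0.04,0.0,0,0,-0.332],[-0.013,-0.054,0.0,0,0,-0.445],[-0.019,-0.066,0.0,0,0,-0.556],[-0.027,-0.077,0.0,0,0,-0.663],[-0.035,-0.086,0.0,0,0,-0.763],[-0.043,-0.094,0.0,0,0,-0.854]]
[[-0.001,-0.01,0.001,0,0,-0.081],[-0.002,-0.019,0.001,0,0,-0.149],[-0.003,-0.025,0.001,0,0,-0.204],[-0.004,-0.03,0.001,0,0,-0.244],[-0.005,-0.033,0.001,0,0,-0.268],[-0.005,-0.034,0.001,0,0,-0.276],[-0.005,-0.034,0.001,0,0,-0.276],[-0.005,-0.034,0.001,0,0,-0.276]]
end [ 5.472000e-01 -8.240000e-02  6.570000e-02  2.165003e+02]
```

View pics/w5c.png

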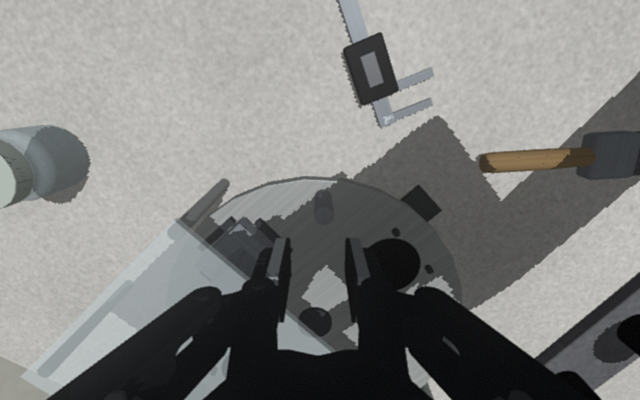

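The wrist view shows the quarter turn worked: the master is at the side, at (245,235), with the handle (323,208) between the fingers and a round nest (395,262) at the front. Now another quarter turn.

move_arm(
  rows=[
    [-0.014, 0.014, 0, 0, 0, 0.177],
    [-0.028, 0.028, 0, 0, 0, 0.355],
    [-0.042, 0.043, 0.001, 0, 0, 0.532],
    [-0.057, 0.057, 0.001, 0, 0, 0.71],
    [-0.071, 0.071, 0.001, 0, 0, 0.887],
    [-0.085, 0.085, 0.001, 0, 0, 1.065],
    [-0.099, 0.099, 0.001, 0, 0, 1.242],
    [-0.113, 0.114, 0.001, 0, 0, 1.42],
  ],
)

```text
time: 32.6
position: [0.5694, 0.0759, 0.1482]
orientation: [0.0, 0.384, 0.923, -0.0]
ft_force: [0.2, 0.1, 0.8]
grip_width: 0.0282
grip_force: 0.0
```

move_arm(
  rows=[
    [0.012, 0.016, 0.001, 0, 0, 0.177],
    [0.012, 0.016, 0.001, 0, 0, 0.177],
    [0.012, 0.016, 0.015, 0, 0, 0.177],
    [0.012, 0.016, 0.03, 0, 0, 0.177],
    [0.012, 0.016, 0.045, 0, 0, 0.177],
    [0.012, 0.016, 0.06, 0, 0, 0.177],
    [0.012, 0.016, 0.075, 0, 0, 0.177],
    [0.012, 0.016, 0.085, 0, 0, 0.177],
  ],
)

```text
time: 33.6
position: [0.5717, 0.0951, 0.062]
orientation: [-0.001, 0.462, 0.887, -0.0]
ft_force: [0.1, 0.1, 0.6]
grip_width: 0.0282
grip_force: 0.0
```

move_arm(
  rows=[
    [0, -0.001, 0, 0, 0, -0.008],
    [0, -0.004, 0, 0, 0, -0.032],
    [0, -0.009, 0, 0, 0, -0.072],
    [-0.001, -0.016, 0, 0, 0, -0.127],
    [-0.002, -0.025, 0, 0, 0, -0.195],
    [-0.005, -0.034, 0, 0, 0, -0.276],
    [-0.008, -0.045, 0, 0, 0, -0.367],
    [-0.013, -0.057, 0, 0, 0, -0.467],
  ],
)

```text
time: 34.6
position: [0.5336, 0.0518, 0.0643]
orientation: [0.001, 0.242, 0.97, 0.0]
ft_force: [0.4, 0.8, 0.1]
grip_width: 0.0277
grip_force: 0.3
```

move_arm(
  rows=[
    [-0.001, -0.013, 0, 0, 0, -0.107],
    [-0.003, -0.027, 0, 0, 0, -0.218],
    [-0.007, -0.04, 0, 0, 0, -0.332],
    [-0.013, -0.054, 0, 0, 0, -0.445],
    [-0.019, -0.066, 0, 0, 0, -0.556],
    [-0.027, -0.077, 0, 0, 0, -0.663],
    [-0.035, -0.086, 0, 0, 0, -0.763],
    [-0.043, -0.094, 0, 0, 0, -0.854],
  ],
)

```text
time: 35.6
position: [0.5264, -0.0517, 0.0641]
orientation: [0.001, -0.181, 0.983, -0.0]
ft_force: [0.8, 1.2, -0.4]
grip_width: 0.0282
grip_force: 0.3
```

move_arm(
  rows=[
    [-0.001, -0.01, 0, 0, 0, -0.081],
    [-0.002, -0.019, 0, 0, 0, -0.149],
    [-0.003, -0.025, 0, 0, 0, -0.204],
    [-0.004, -0.03, 0, 0, 0, -0.244],
    [-0.005, -0.033, 0, 0, 0, -0.268],
    [-0.005, -0.034, 0, 0, 0, -0.276],
    [-0.005, -0.034, -0.03, 0, 0, -0.276],
    [-0.005, -0.034, -0.085, 0, 0, -0.276],
  ],
)

```text
time: 36.6
position: [0.542, -0.0817, 0.1474]
orientation: [-0.002, -0.313, 0.95, 0.001]
ft_force: [-0.1, 1.0, 0.3]
grip_width: 0.028
grip_force: 0.0
```

```bash
python3 - <<'E'
from h import *
R=(.4710,.3012)
plan([(.52,.1,.18,180,9),(*R,.18,170,6),(*R,.18,170,1),(*R,.066,170,6),(*R,.066,170,2)])
E
```

```text
[[-0.01,0.018,-0.004,0,0,0.071],[-0.02,0.035,-0.007,0,0,0.142],[-0.03,0.053,-0.011,0,0,0.212],[-0.04,0.071,-0.014,0,0,0.283],[-0.05,0.088,-0.018,0,0,0.354],[-0.06,0.106,-0.022,0,0,0.425],[-0.07,0.124,-0.025,0,0,0.495],[-0.08,0.142,-0.029,0,0,0.566]]
[[0.001,0.02,-0.003,0,0,0.071],[0.006,0.054,-0.003,0,0,0.1],[0.012,0.088,-0.003,0,0,0.129],[0.018,0.122,-0.003,0,0,0.158],[0.024,0.156,-0.003,0,0,0.187],[0.029,0.19,-0.003,0,0,0.216],[0.035,0.224,-0.003,0,0,0.246],[0.035,0.224,-0.003,0,0,0.246]]
[[0.0,0.0,0.019,0,0,-0.0],[0.0,0.0,0.038,0,0,-0.0],[0.0,0.0,0.057,0,0,-0.0],[-0.0,0.0,0.076,0,0,-0.0],[-0.0,0.0,0.095,0,0,-0.0],[-0.0,0.0,0.114,0,0,-0.0],[-0.0,0.0,0.114,0,0,-0.0],[-0.0,0.0,0.114,0,0,-0.0]]
end [4.708000e-01 3.010000e-01 6.580000e-02 1.699716e+02]
```

move_arm(
  fingers=1,
  rows=[
    [-0.01, 0.018, -0.004, 0, 0, 0.071],
    [-0.02, 0.035, -0.007, 0, 0, 0.142],
    [-0.03, 0.053, -0.011, 0, 0, 0.212],
    [-0.04, 0.071, -0.014, 0, 0, 0.283],
    [-0.05, 0.088, -0.018, 0, 0, 0.354],
    [-0.06, 0.106, -0.022, 0, 0, 0.425],
    [-0.07, 0.124, -0.025, 0, 0, 0.495],
    [-0.08, 0.142, -0.029, 0, 0, 0.566],
  ],
)

```text
time: 37.6
position: [0.5237, 0.0806, 0.1778]
orientation: [0.001, -0.034, 0.999, -0.0]
ft_force: [-0.3, -0.4, -0.0]
grip_width: 0.0856
grip_force: 0.0
```

move_arm(
  rows=[
    [0.001, 0.02, -0.003, 0, 0, 0.071],
    [0.006, 0.054, -0.003, 0, 0, 0.1],
    [0.012, 0.088, -0.003, 0, 0, 0.129],
    [0.018, 0.122, -0.003, 0, 0, 0.158],
    [0.024, 0.156, -0.003, 0, 0, 0.187],
    [0.029, 0.19, -0.003, 0, 0, 0.216],
    [0.035, 0.224, -0.003, 0, 0, 0.246],
    [0.035, 0.224, -0.003, 0, 0, 0.246],
  ],
)

```text
time: 38.6
position: [0.4724, 0.3034, 0.1806]
orientation: [0.001, 0.086, 0.996, 0.001]
ft_force: [-0.5, -0.4, -0.9]
grip_width: 0.0851
grip_force: 0.0
```

```bash
python3 - <<'E'
from h import *
im,d,p=snap('top','top3.png'); w=world(d,p)
cv2.imwrite('pics/crop3.png',cv2.resize(im[80:220,235:375],(600,600),interpolation=cv2.INTER_CUBIC))
im,d,p=snap('wrist'); w=world(d,p)
q=w[np.hypot(w[...,0]-.471,w[...,1]-.301)<.04]
for zl,zh in((.084,.096),(.102,.114)):
    r=q[(q[:,2]>zl)&(q[:,2]<zh)];print(len(r),cv2.minEnclosingCircle((r[:,:2]*1000).astype(np.float32)))
plan([(.4710,.3012,.066,170,6)])
E
```

```text
2912 ((470.878662109375, 300.52313232421875), 27.90865707397461)
406 ((470.7401428222656, 300.6299133300781), 8.41643238067627)
[[0.0,-0.0,0.019,0,0,0.0],[0.001,-0.0,0.038,0,0,0.0],[0.001,-0.0,0.057,0,0,0.0],[0.001,-0.0,0.076,0,0,0.001],[0.001,-0.0,0.095,0,0,0.001],[0.002,-0.0,0.114,0,0,0.001],[0.002,-0.0,0.114,0,0,0.001],[0.002,-0.0,0.114,0,0,0.001]]
end [4.706000e-01 3.015000e-01 6.640000e-02 1.699973e+02]
```

View pics/crop3.png

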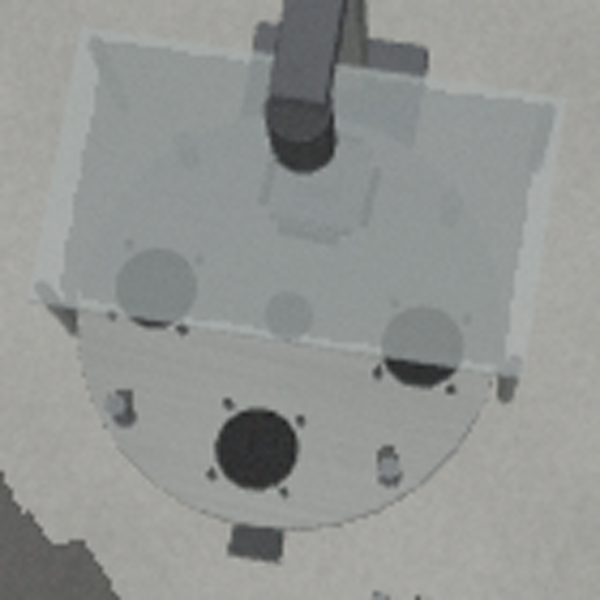

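The table is clicked with the master's foot under the head, near (320,200), and the dark round nest_b at the front at (257,448). Now grasp the middle ring.

move_arm(
  rows=[
    [0, 0, 0.019, 0, 0, 0],
    [0.001, 0, 0.038, 0, 0, 0],
    [0.001, 0, 0.057, 0, 0, 0],
    [0.001, 0, 0.076, 0, 0, 0],
    [0.001, 0, 0.095, 0, 0, 0],
    [0.001, 0, 0.114, 0, 0, 0],
    [0.001, 0, 0.114, 0, 0, 0],
    [0.001, 0, 0.114, 0, 0, 0],
  ],
)

```text
time: 39.7
position: [0.4718, 0.301, 0.0669]
orientation: [0.0, 0.088, 0.996, 0.0]
ft_force: [-0.2, 0.6, 0.9]
grip_width: 0.0856
grip_force: 0.0
```

move_arm(
  fingers=-1,
  rows=[
    [0, 0, 0, 0, 0, 0],
    [0, 0, 0, 0, 0, 0],
    [0, 0, 0, 0, 0, 0],
    [0, 0, 0, 0, 0, 0],
    [0, 0, 0, 0, 0, 0],
    [0, 0, -0.01, 0, 0, 0],
    [0, 0, -0.03, 0, 0, 0],
    [0, 0, -0.06, 0, 0, 0],
  ],
)

```text
time: 40.7
position: [0.4697, 0.3009, 0.126]
orientation: [-0.001, 0.087, 0.996, -0.001]
ft_force: [0.6, 0.8, -3.4]
grip_width: 0.0538
grip_force: 63.7
```

```bash
python3 - <<'E'
from h import *
z=np.load('pics/top3.png.npz');p={k:z[k] for k in('fx','fy','cx','cy','R','t')}
q=lambda u,v,h: onplane(p,235+u*140/600-.38,80+v*140/600-.38,h)
n=q(257,448,.05); print('nest b',n, 'expect',pol(0,.09), [ (q(a,b,.056)) for a,b in((228,404),(300,421),(211,475),(284,492))])
f=pol(0,.09);s=manip.sense();print(s['position'],s['grip_width'])
plan([(.471,.3012,.175,170,2),(*f,.165,170,9),(*f,.165,170,1),(*f,.075,170,4)])
E
```

```text
nest b [0.56110743 0.01206264 0.05      ] expect [0.5590673  0.00732834] [array([0.58933612, 0.03035245, 0.056     ]), array([ 0.57743034, -0.01640118,  0.056     ]), array([0.54290709, 0.04139269, 0.056     ]), array([ 0.53117379, -0.00580678,  0.056     ])]
[0.46965979 0.30089077 0.12603273] 0.053826071756523694
[[-0.001,0.0,-0.024,0,0,-0.0],[-0.001,0.0,-0.049,0,0,-0.0],[-0.016,-0.03,-0.048,0,0,-0.0],[-0.032,-0.06,-0.047,0,0,-0.0],[-0.047,-0.091,-0.046,0,0,-0.0],[-0.062,-0.121,-0.044,0,0,-0.0],[-0.078,-0.152,-0.043,0,0,-0.0],[-0.093,-0.182,-0.042,0,0,-0.0]]
[[-0.015,-0.031,0.001,0,0,-0.0],[-0.031,-0.061,0.002,0,0,-0.0],[-0.046,-0.092,0.003,0,0,-0.0],[-0.046,-0.092,0.003,0,0,-0.0],[-0.046,-0.092,0.026,0,0,-0.0],[-0.046,-0.092,0.048,0,0,-0.0],[-0.046,-0.092,0.071,0,0,-0.0],[-0.046,-0.091,0.093,0,0,-0.0]]
end [5.590000e-01 7.800000e-03 7.520000e-02 1.699946e+02]
```

```bash
python3 - <<'E'
from h import *
z=np.load('pics/top3.png.npz');p={k:z[k] for k in('fx','fy','cx','cy','R','t')};w=world(z['d'],p)
h=w[(w[...,2]>.085)&(w[...,2]<.1)&(np.hypot(w[...,0]-AX[0],w[...,1]-AX[1])<.14)&(w[...,0]<AX[0]-.05)]
for s in(1,-1):
    r=h[s*(h[:,1]-AX[1])>0].mean(0); print(r,np.hypot(*(r[:2]-AX)),np.degrees(np.arctan2(*(r[:2]-AX)[::-1]))%360-170)
g=cv2.cvtColor(z['im'],cv2.COLOR_BGR2GRAY)
m=((g<50)).astype(np.uint8);m[:,:280]=0;m[:,312:]=0;m[:170]=0;m[199:]=0
n,l,st,c=cv2.connectedComponentsWithStats(m)
for i in range(1,n):
    if st[i,4]>100: print(st[i],c[i],onplane(p,*c[i],.05))
# master under head: via depth through guard?
E
```

```text
[0.58201157 0.09733674 0.09173163] 0.12439490310538855 -48.12527993726624
[ 0.54009518 -0.07333426  0.0913572 ] 0.12573087151021958 41.147951258647936
[286 176  18  17 116] [293.94827586 183.53448276] [0.56288023 0.01384184 0.05      ]
```

```bash
cat >> h.py <<'E'
def table(n=3):
    o=[]
    for _ in range(n):
        im,d,p=snap('top'); w=world(d,p)
        h=w[(w[...,2]>.085)&(w[...,2]<.1)&(np.abs(np.hypot(w[...,0]-AX[0],w[...,1]-AX[1])-.125)<.012)&(w[...,0]<AX[0]-.05)]
        for s in(1,-1):
            q=h[s*(h[:,1]-AX[1])>0]
            if len(q)>5: r=q.mean(0); o.append((len(q),r[:2].round(4).tolist(),round(float(np.degrees(np.arctan2(*(r[:2]-AX)[::-1]))%360-170),2)))
    print(o)
E
python3 - <<'E'
from h import *
table(2)
z=np.load('pics/top0.png.npz');p={k:z[k] for k in('fx','fy','cx','cy','R','t')};w=world(z['d'],p)
g=np.abs(w[...,2]-.117)<.004; g[:,:235]=0;g[:,380:]=0;g[:75]=0;g[180:]=0
g=cv2.morphologyEx(g.astype(np.uint8),cv2.MORPH_OPEN,np.ones((3,3)))
q=[]
for u in range(255,355):
    v=np.where(g[:,u])[0]
    if len(v): q.append(onplane(p,u,v.max()+.5,.117)[:2])
q=np.array(q);k=np.polyfit(q[:,1],q[:,0],1);r=q[:,0]-np.polyval(k,q[:,1]);q=q[abs(r)<.003];k=np.polyfit(q[:,1],q[:,0],1)
print('front edge yaw',np.degrees(np.arctan(k[0])),len(q))
E
```

```text
[(21, [0.5824, 0.0977], -48.35), (22, [0.5402, -0.0736], 41.27), (23, [0.5817, 0.0971], -47.94), (22, [0.5403, -0.0731], 41.11)]
front edge yaw 10.02362608214008 88
```

The table rests about 3.5° short of the click, held by friction, so the zeroing was marginal. I'll hang the ring back, centre the table exactly by closing on a handle at ±45°, then wait.

```bash
python3 - <<'E'
from h import *
R=(.4706,.3010)
plan([(*R,.0685,170,6),(*R,.0675,170,2)])
print('after'); 
plan([(*R,.17,170,5),(*R,.17,170,1),hp(-48.2,.15,9),hp(-48.2,.066,5)]+[hp(-48.2,.066,1)]+arc(-48.2,-45,.066,3),start=(*R,.0675,170))
E
```

```text
[[0.0,-0.0,0.01,0,0,-0.0],[0.001,-0.001,0.02,0,0,-0.0],[0.001,-0.001,0.03,0,0,-0.0],[0.002,-0.002,0.041,0,0,-0.0],[0.002,-0.002,0.051,0,0,-0.0],[0.002,-0.002,0.061,0,0,-0.0],[0.002,-0.002,0.061,0,0,-0.0],[0.002,-0.002,0.062,0,0,-0.0]]
end [4.710000e-01 3.013000e-01 6.730000e-02 1.699941e+02]
after
[[0.0,0.0,-0.021,0,0,-0.0],[0.0,0.0,-0.041,0,0,-0.0],[0.0,0.0,-0.062,0,0,-0.0],[0.0,0.0,-0.082,0,0,-0.0],[0.0,0.0,-0.103,0,0,-0.0],[0.0,0.0,-0.103,0,0,-0.0],[-0.016,-0.02,-0.1,0,0,0.093],[-0.032,-0.04,-0.098,0,0,0.187]]
[[-0.02,-0.017,0.002,0,0,0.093],[-0.039,-0.034,0.004,0,0,0.187],[-0.059,-0.05,0.007,0,0,0.28],[-0.078,-0.067,0.009,0,0,0.374],[-0.098,-0.084,0.011,0,0,0.467],[-0.117,-0.101,0.013,0,0,0.561],[-0.137,-0.117,0.016,0,0,0.654],[-0.137,-0.117,0.032,0,0,0.654]]
[[-0.0,-0.0,0.017,0,0,0.0],[-0.0,-0.0,0.034,0,0,0.0],[-0.0,-0.0,0.051,0,0,0.0],[-0.0,-0.0,0.067,0,0,0.0],[-0.0,-0.0,0.067,0,0,0.0],[-0.0,-0.002,0.067,0,0,-0.014],[-0.0,-0.005,0.067,0,0,-0.042],[-0.0,-0.007,0.067,0,0,-0.056]]
end [5.760000e-01 9.450000e-02 6.650000e-02 1.250228e+02]
```

move_arm(
  rows=[
    [0, 0, 0.01, 0, 0, 0],
    [0, 0, 0.02, 0, 0, 0],
    [0, 0, 0.03, 0, 0, 0],
    [0, 0, 0.04, 0, 0, 0],
    [0, 0, 0.05, 0, 0, 0],
    [0, 0, 0.056, 0, 0, 0],
    [0, 0, 0.059, 0, 0, 0],
    [0, 0, 0.059, 0, 0, 0],
  ],
)

```text
time: 41.8
position: [0.4712, 0.3016, 0.0677]
orientation: [0.0, 0.087, 0.996, 0.0]
ft_force: [0.5, 0.9, -3.0]
grip_width: 0.0532
grip_force: 63.8
```

move_arm(
  fingers=1,
  rows=[
    [0, 0, 0, 0, 0, 0],
    [0, 0, 0, 0, 0, 0],
    [0, 0, 0, 0, 0, 0],
    [0, 0, -0.02, 0, 0, 0],
    [0, 0, -0.05, 0, 0, 0],
    [0, 0, -0.08, 0, 0, 0],
    [0, 0, -0.103, 0, 0, 0],
    [0, 0, -0.103, 0, 0, 0],
  ],
)

```text
time: 42.8
position: [0.4724, 0.3023, 0.1723]
orientation: [0.002, 0.087, 0.996, 0.001]
ft_force: [0.6, 0.8, -0.8]
grip_width: 0.0853
grip_force: 0.0
```

```bash
python3 - <<'E'
from h import *
table(1)
plan([hp(-48.2,.15,7),hp(-48.2,.15,1),hp(-48.2,.066,5)]+arc(-48.2,-45,.066,3))
E
```

```text
[(23, [0.5818, 0.0973], -48.02), (22, [0.5404, -0.0731], 41.13)]
[[-0.021,-0.026,0.003,0,0,0.12],[-0.041,-0.052,0.006,0,0,0.24],[-0.062,-0.078,0.009,0,0,0.36],[-0.082,-0.104,0.012,0,0,0.481],[-0.103,-0.13,0.015,0,0,0.601],[-0.124,-0.156,0.018,0,0,0.721],[-0.144,-0.181,0.021,0,0,0.841],[-0.144,-0.181,0.021,0,0,0.841]]
[[-0.0,-0.0,0.017,0,0,-0.0],[-0.0,-0.0,0.033,0,0,-0.0],[-0.0,-0.0,0.05,0,0,-0.0],[-0.0,-0.0,0.067,0,0,-0.0],[-0.0,-0.0,0.084,0,0,-0.0],[-0.0,-0.002,0.084,0,0,-0.014],[-0.001,-0.006,0.084,0,0,-0.042],[-0.001,-0.007,0.084,0,0,-0.056]]
end [5.765000e-01 9.400000e-02 6.590000e-02 1.250068e+02]
```

move_arm(
  fingers=-0.34,
  rows=[
    [-0.021, -0.026, 0.003, 0, 0, 0.12],
    [-0.041, -0.052, 0.006, 0, 0, 0.24],
    [-0.062, -0.078, 0.009, 0, 0, 0.36],
    [-0.082, -0.104, 0.012, 0, 0, 0.481],
    [-0.103, -0.13, 0.015, 0, 0, 0.601],
    [-0.124, -0.156, 0.018, 0, 0, 0.721],
    [-0.144, -0.181, 0.021, 0, 0, 0.841],
    [-0.144, -0.181, 0.021, 0, 0, 0.841],
  ],
)

```text
time: 43.85
position: [0.5813, 0.0962, 0.1473]
orientation: [-0.001, 0.488, 0.873, -0.001]
ft_force: [0.2, 0.3, -0.0]
grip_width: 0.0284
grip_force: 0.0
```

move_arm(
  rows=[
    [0, 0, 0.017, 0, 0, 0],
    [0, 0, 0.033, 0, 0, 0],
    [0, 0, 0.05, 0, 0, 0],
    [0, 0, 0.067, 0, 0, 0],
    [0, 0, 0.084, 0, 0, 0],
    [0, -0.002, 0.084, 0, 0, -0.014],
    [-0.001, -0.006, 0.084, 0, 0, -0.042],
    [-0.001, -0.007, 0.084, 0, 0, -0.056],
  ],
)

```text
time: 44.85
position: [0.5762, 0.0935, 0.066]
orientation: [0.001, 0.461, 0.887, 0.0]
ft_force: [-0.3, -0.1, -0.7]
grip_width: 0.0285
grip_force: 0.0
```

move_arm(
  fingers=-1,
  rows=[
    [0, 0, 0, 0, 0, 0],
    [0, 0, 0, 0, 0, 0],
    [0, 0, 0, 0, 0, 0],
    [0, 0, 0, 0, 0, 0],
    [0, 0, 0, 0, 0, 0],
    [0, 0, 0, 0, 0, 0],
    [0, 0, 0, 0, 0, 0],
    [0, 0, 0, 0, 0, 0],
  ],
)

```text
time: 45.85
position: [0.5763, 0.0935, 0.0664]
orientation: [0.001, 0.462, 0.887, 0.0]
ft_force: [-0.7, -0.8, 5.9]
grip_width: 0.012
grip_force: 58.6
```

move_arm(
  fingers=-0.34,
  rows=[
    [0, 0, 0, 0, 0, 0],
    [0, 0, 0, 0, 0, 0],
    [0, 0, -0.02, 0, 0, 0],
    [0, 0, -0.04, 0, 0, 0],
    [0, 0, -0.07, 0, 0, 0],
    [0, 0, -0.1, 0, 0, 0],
    [0, 0, -0.1, 0, 0, 0],
    [0, 0, -0.1, 0, 0, 0],
  ],
)

```text
time: 46.85
position: [0.5752, 0.0936, 0.1645]
orientation: [-0.001, 0.462, 0.887, -0.0]
ft_force: [-0.4, -0.4, 0.1]
grip_width: 0.0282
grip_force: 0.0
```

```bash
python3 - <<'E'
from h import *
table(1)
R=(.4710,.3010)
plan([(*R,.17,170,7),(*R,.17,170,1),(*R,.066,170,7),(*R,.066,170,1)])
E
```

```text
[(22, [0.545, -0.0807], 45.19)]
[[0.033,0.005,-0.001,0,0,-0.112],[0.066,0.01,-0.002,0,0,-0.224],[0.098,0.015,-0.002,0,0,-0.337],[0.131,0.019,-0.003,0,0,-0.449],[0.164,0.024,-0.004,0,0,-0.561],[0.197,0.029,-0.005,0,0,-0.673],[0.229,0.034,-0.006,0,0,-0.785],[0.229,0.034,-0.006,0,0,-0.785]]
[[0.0,0.0,0.015,0,0,-0.0],[0.0,0.0,0.03,0,0,-0.0],[0.0,0.0,0.045,0,0,-0.0],[0.0,0.0,0.06,0,0,-0.0],[0.0,0.0,0.075,0,0,-0.0],[0.0,0.0,0.089,0,0,-0.0],[0.0,0.0,0.104,0,0,-0.0],[0.0,0.0,0.104,0,0,-0.0]]
end [4.711000e-01 3.006000e-01 6.620000e-02 1.699846e+02]
```

move_arm(
  fingers=1,
  rows=[
    [0.033, 0.005, -0.001, 0, 0, -0.112],
    [0.066, 0.01, -0.002, 0, 0, -0.224],
    [0.098, 0.015, -0.002, 0, 0, -0.337],
    [0.131, 0.019, -0.003, 0, 0, -0.449],
    [0.164, 0.024, -0.004, 0, 0, -0.561],
    [0.197, 0.029, -0.005, 0, 0, -0.673],
    [0.229, 0.034, -0.006, 0, 0, -0.785],
    [0.229, 0.034, -0.006, 0, 0, -0.785],
  ],
)

```text
time: 47.9
position: [0.4706, 0.302, 0.1698]
orientation: [-0.001, 0.086, 0.996, -0.001]
ft_force: [0.5, -0.6, 0.3]
grip_width: 0.0853
grip_force: 0.0
```

move_arm(
  rows=[
    [0, 0, 0.015, 0, 0, 0],
    [0, 0, 0.03, 0, 0, 0],
    [0, 0, 0.045, 0, 0, 0],
    [0, 0, 0.06, 0, 0, 0],
    [0, 0, 0.075, 0, 0, 0],
    [0, 0, 0.09, 0, 0, 0],
    [0, 0, 0.105, 0, 0, 0],
    [0, 0, 0.105, 0, 0, 0],
  ],
)

```text
time: 48.9
position: [0.4713, 0.3003, 0.0648]
orientation: [-0.001, 0.087, 0.996, -0.001]
ft_force: [0.1, -0.7, 0.9]
grip_width: 0.0852
grip_force: 0.0
```

move_arm(
  fingers=-1,
  rows=[
    [0, 0, 0, 0, 0, 0],
    [0, 0, 0, 0, 0, 0],
    [0, 0, 0, 0, 0, 0],
    [0, 0, 0, 0, 0, 0],
    [0, 0, 0, 0, 0, 0],
    [0, 0, -0.015, 0, 0, 0],
    [0, 0, -0.045, 0, 0, 0],
    [0, 0, -0.08, 0, 0, 0],
  ],
)

```text
time: 49.9
position: [0.4713, 0.3001, 0.1466]
orientation: [-0.001, 0.087, 0.996, -0.001]
ft_force: [0.3, 0.7, -2.3]
grip_width: 0.0532
grip_force: 63.9
```

```bash
python3 - <<'E'
from h import *
table(1)
R=(.4710,.3010);f=pol(0,.09)
plan([(*R,.175,170,1),(*f,.165,170,11),(*f,.165,170,2),(*f,.14,170,2)])
E
```

```text
[(23, [0.5754, 0.0933], -44.57), (22, [0.5451, -0.0807], 45.21)]
[[0.003,-0.001,-0.023,0,0,-0.0],[-0.01,-0.026,-0.022,0,0,-0.0],[-0.022,-0.051,-0.021,0,0,-0.0],[-0.035,-0.076,-0.021,0,0,-0.0],[-0.047,-0.101,-0.02,0,0,-0.0],[-0.06,-0.126,-0.019,0,0,-0.0],[-0.072,-0.151,-0.018,0,0,-0.0],[-0.085,-0.176,-0.017,0,0,-0.0]]
[[-0.012,-0.024,0.001,0,0,-0.0],[-0.025,-0.049,0.002,0,0,-0.0],[-0.037,-0.074,0.003,0,0,-0.0],[-0.05,-0.099,0.003,0,0,-0.0],[-0.05,-0.099,0.003,0,0,-0.0],[-0.05,-0.099,0.003,0,0,-0.0],[-0.05,-0.099,0.016,0,0,-0.0],[-0.05,-0.099,0.028,0,0,-0.0]]
end [5.595000e-01 7.500000e-03 1.405000e-01 1.699891e+02]
```

move_arm(
  rows=[
    [0.001, -0.001, -0.023, 0, 0, 0],
    [-0.01, -0.026, -0.022, 0, 0, 0],
    [-0.022, -0.051, -0.021, 0, 0, 0],
    [-0.035, -0.076, -0.021, 0, 0, 0],
    [-0.047, -0.101, -0.02, 0, 0, 0],
    [-0.06, -0.126, -0.019, 0, 0, 0],
    [-0.072, -0.151, -0.018, 0, 0, 0],
    [-0.085, -0.176, -0.017, 0, 0, 0],
  ],
)

```text
time: 50.95
position: [0.525, 0.1116, 0.163]
orientation: [-0.0, 0.087, 0.996, -0.0]
ft_force: [-0.1, 0.0, -2.9]
grip_width: 0.0532
grip_force: 64.1
```

move_arm(
  rows=[
    [-0.012, -0.024, 0.001, 0, 0, 0],
    [-0.025, -0.049, 0.002, 0, 0, 0],
    [-0.037, -0.074, 0.003, 0, 0, 0],
    [-0.05, -0.099, 0.003, 0, 0, 0],
    [-0.05, -0.099, 0.003, 0, 0, 0],
    [-0.05, -0.099, 0.003, 0, 0, 0],
    [-0.05, -0.099, 0.016, 0, 0, 0],
    [-0.05, -0.099, 0.028, 0, 0, 0],
  ],
)

```text
time: 51.95
position: [0.5568, 0.0072, 0.1343]
orientation: [-0.0, 0.087, 0.996, 0.0]
ft_force: [-0.9, 0.4, -2.9]
grip_width: 0.0531
grip_force: 64.2
```

```bash
python3 - <<'E'
from h import *
s=manip.sense();print(s['grip_width'],s['position'])
f=pol(0,.09)
plan([(*f,.066,170,6),(*f,.066,170,2),(*f,.053,170,5),(*f,.053,170,3)])
im,d,p=snap('wrist','w6.png');w=world(d,p)
q=w[(np.abs(w[...,2]-.151)<.008)&(np.hypot(w[...,0]-.559,w[...,1]-.007)<.05)];print('ringtop',len(q),cv2.minEnclosingCircle((q[:,:2]*1000).astype(np.float32)))
cv2.imwrite('pics/w6c.png',cv2.resize(im[120:380,180:460],(700,600)))
E
```

```text
0.05312375085372095 [0.55676734 0.00723173 0.13426713]
[[-0.0,0.0,0.011,0,0,0.0],[-0.001,0.0,0.023,0,0,0.0],[-0.001,0.0,0.034,0,0,0.0],[-0.002,0.0,0.046,0,0,0.001],[-0.002,0.0,0.057,0,0,0.001],[-0.002,0.0,0.068,0,0,0.001],[-0.002,0.0,0.068,0,0,0.001],[-0.002,0.0,0.068,0,0,0.001]]
[[-0.0,0.0,0.003,0,0,-0.0],[-0.0,0.0,0.005,0,0,-0.0],[-0.0,0.0,0.008,0,0,-0.0],[-0.0,0.0,0.011,0,0,-0.0],[-0.0,0.0,0.013,0,0,-0.0],[-0.0,0.0,0.013,0,0,-0.0],[-0.0,0.0,0.013,0,0,-0.0],[-0.0,0.0,0.013,0,0,-0.0]]
end [5.58700e-01 6.90000e-03 5.33000e-02 1.69987e+02]
ringtop 10891 ((550.2872314453125, 7.055732727050781), 40.498939514160156)
```

View pics/w6c.png

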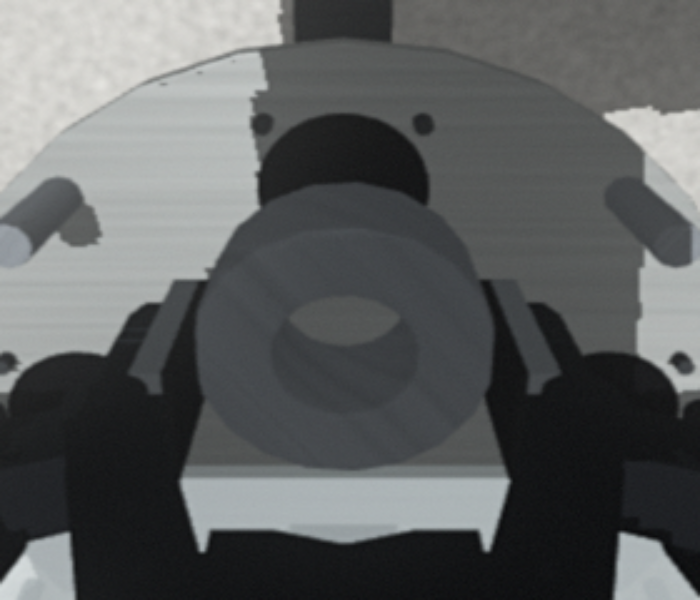

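The ring (centre column 344) lines up laterally with the nest (344) and with the dowels at (262,125) and (424,125). I'll check the radial offset and then lower.

```bash
python3 - <<'E'
from h import *
z=np.load('pics/w6.png.npz');p={k:z[k] for k in('fx','fy','cx','cy','R','t')}
ey=np.array([np.sin(np.radians(10)),np.cos(np.radians(10))]);ex=np.array([ey[1],-ey[0]])
def q(n,u,v,h):
    r=onplane(p,180+u/2.5,120+v*260/600,h)[:2]-AX; print(n,'radial',r@ex,'tang',r@ey)
zb=.1343-.0015
q('dowelL',262,123,.056);q('dowelR',424,123,.056);q('ringbotfront',344,182,zb);q('ringtopfront',344,228,zb+.026);q('ringtopback',344,469,zb+.026);q('L',196,340,zb+.026);q('R',493,340,zb+.026)
E
```

```text
dowelL radial -0.11405780040873074 tang -0.026170844564933016
dowelR radial -0.1141286347646512 tang 0.021860348210573217
ringbotfront radial -0.12142993675208522 tang -0.001801373564225627
ringtopfront radial -0.12189066112166921 tang -0.0017807113876399593
ringtopback radial -0.06842909329383894 tang -0.0017108459899135176
L radial -0.0986109765319358 tang -0.02787001768187529
R radial -0.09871846559766646 tang 0.024527247895831796
```

move_arm(
  rows=[
    [-0.001, 0, 0.011, 0, 0, 0],
    [-0.002, 0, 0.023, 0, 0, 0],
    [-0.003, 0, 0.034, 0, 0, 0],
    [-0.003, 0, 0.046, 0, 0, 0],
    [-0.003, 0, 0.057, 0, 0, 0],
    [-0.003, 0, 0.068, 0, 0, 0],
    [-0.003, 0, 0.068, 0, 0, 0],
    [-0.003, 0, 0.068, 0, 0, 0],
  ],
)

```text
time: 53.0
position: [0.5607, 0.0059, 0.0674]
orientation: [0.0, 0.087, 0.996, 0.0]
ft_force: [-0.1, -0.0, -1.9]
grip_width: 0.0532
grip_force: 64.1
```

move_arm(
  rows=[
    [0, 0, 0.003, 0, 0, 0],
    [0, 0, 0.005, 0, 0, 0],
    [0, 0, 0.007, 0, 0, 0],
    [0, 0, 0.009, 0, 0, 0],
    [0, 0, 0.011, 0, 0, 0],
    [0, 0, 0.0125, 0, 0, 0],
    [0, 0, 0.0135, 0, 0, 0],
    [0, 0, 0.0135, 0, 0, 0],
  ],
)

```text
time: 54.0
position: [0.5604, 0.0059, 0.0537]
orientation: [-0.0, 0.087, 0.996, 0.0]
ft_force: [0.5, 0.0, -2.7]
grip_width: 0.0533
grip_force: 64.1
```

move_arm(
  fingers=0.8,
  rows=[
    [0, 0, 0, 0, 0, 0],
    [0, 0, 0, 0, 0, 0],
    [0, 0, 0, 0, 0, 0],
    [0, 0, -0.02, 0, 0, 0],
    [0, 0, -0.045, 0, 0, 0],
    [0, 0, -0.07, 0, 0, 0],
    [0, 0, -0.1, 0, 0, 0],
    [0, 0, -0.1, 0, 0, 0],
  ],
)

```text
time: 55.0
position: [0.5625, 0.0058, 0.1565]
orientation: [0.003, 0.087, 0.996, 0.0]
ft_force: [0.2, 0.5, -0.5]
grip_width: 0.0765
grip_force: 0.0
```

```bash
cat >> h.py <<'E'
def ringat(c=None):
    c=pol(0,.09) if c is None else c
    im,d,p=snap('wrist'); w=world(d,p); q=w[(np.hypot(w[...,0]-c[0],w[...,1]-c[1])<.045)&(np.abs(w[...,2]-.078)<.012)]
    a=np.median(q[:,2]); A=np.c_[q[:,:2]-c,np.ones(len(q))]; k=np.linalg.lstsq(A,q[:,2],rcond=None)[0]
    t=q[np.abs(q[:,2]-a)<.004]
    print('ring top z',a,'tilt',k[:2],'circle',cv2.minEnclosingCircle((t[:,:2]*1000).astype(np.float32)),'nest',c)
E
python3 - <<'E'
from h import *
ringat()
h0=-44.7
plan([hp(h0,.155,7),hp(h0,.155,1),hp(h0,.066,6),hp(h0,.066,2)]+arc(h0,45,.066,22)+[hp(45,.066,2)])
E
```

```text
ring top z 0.07652374003967663 tilt [ 0.01198605 -0.00476246] circle ((558.0910034179688, 4.9945855140686035), 27.912094116210938) nest [0.5590673  0.00732834]
[[0.0,0.013,-0.0,0,0,0.111],[0.0,0.025,-0.0,0,0,0.223],[0.001,0.038,-0.0,0,0,0.334],[0.001,0.051,-0.0,0,0,0.446],[0.001,0.064,-0.0,0,0,0.557],[0.001,0.076,-0.0,0,0,0.668],[0.001,0.089,-0.0,0,0,0.78],[0.001,0.089,-0.0,0,0,0.78]]
[[0.0,-0.0,0.015,0,0,-0.0],[0.0,-0.0,0.03,0,0,-0.0],[0.0,-0.0,0.044,0,0,-0.0],[0.0,-0.0,0.059,0,0,-0.0],[0.0,-0.0,0.074,0,0,-0.0],[0.0,-0.0,0.089,0,0,-0.0],[0.0,-0.0,0.089,0,0,-0.0],[0.0,-0.0,0.089,0,0,-0.0]]
[[0.0,-0.001,-0.0,0,0,-0.008],[0.0,-0.004,-0.0,0,0,-0.032],[0.0,-0.009,-0.0,0,0,-0.071],[-0.001,-0.016,-0.0,0,0,-0.124],[-0.002,-0.024,-0.0,0,0,-0.191],[-0.004,-0.034,-0.0,0,0,-0.27],[-0.008,-0.044,-0.0,0,0,-0.36],[-0.013,-0.056,-0.0,0,0,-0.458]]
[[-0.0,-0.013,-0.0,0,0,-0.104],[-0.003,-0.026,-0.0,0,0,-0.214],[-0.006,-0.039,-0.0,0,0,-0.325],[-0.011,-0.052,-0.0,0,0,-0.436],[-0.018,-0.064,-0.0,0,0,-0.545],[-0.025,-0.075,-0.0,0,0,-0.65],[-0.033,-0.085,-0.0,0,0,-0.748],[-0.041,-0.092,-0.0,0,0,-0.838]]
[[-0.0,-0.01,-0.0,0,0,-0.078],[-0.001,-0.018,-0.0,0,0,-0.145],[-0.002,-0.025,-0.0,0,0,-0.199],[-0.003,-0.03,-0.0,0,0,-0.238],[-0.004,-0.033,-0.0,0,0,-0.262],[-0.004,-0.034,-0.0,0,0,-0.27],[-0.004,-0.034,-0.0,0,0,-0.27],[-0.004,-0.034,-0.0,0,0,-0.27]]
end [ 5.452000e-01 -8.040000e-02  6.590000e-02  2.150181e+02]
```

Ring seated in nest_b: top at 76.5 mm, flat. Now turn +90° to bring nest_a to the front, centring by closing on the handle.

move_arm(
  fingers=-0.34,
  rows=[
    [0, 0.013, 0, 0, 0, 0.111],
    [0, 0.025, 0, 0, 0, 0.223],
    [0.001, 0.038, 0, 0, 0, 0.334],
    [0.001, 0.051, 0, 0, 0, 0.446],
    [0.001, 0.064, 0, 0, 0, 0.557],
    [0.001, 0.076, 0, 0, 0, 0.668],
    [0.001, 0.089, 0, 0, 0, 0.78],
    [0.001, 0.089, 0, 0, 0, 0.78],
  ],
)

```text
time: 56.05
position: [0.5741, 0.0943, 0.1523]
orientation: [-0.001, 0.458, 0.889, -0.001]
ft_force: [0.9, -0.2, -0.1]
grip_width: 0.0283
grip_force: 0.0
```

move_arm(
  rows=[
    [0, 0, 0.015, 0, 0, 0],
    [0, 0, 0.03, 0, 0, 0],
    [0, 0, 0.044, 0, 0, 0],
    [0, 0, 0.059, 0, 0, 0],
    [0, 0, 0.074, 0, 0, 0],
    [0, 0, 0.089, 0, 0, 0],
    [0, 0, 0.089, 0, 0, 0],
    [0, 0, 0.089, 0, 0, 0],
  ],
)

```text
time: 57.05
position: [0.5752, 0.0938, 0.0649]
orientation: [0.0, 0.459, 0.888, 0.0]
ft_force: [0.2, -0.0, -0.2]
grip_width: 0.0282
grip_force: 0.0
```

move_arm(
  rows=[
    [0, -0.001, 0, 0, 0, -0.008],
    [0, -0.004, 0, 0, 0, -0.032],
    [0, -0.009, 0, 0, 0, -0.071],
    [-0.001, -0.016, 0, 0, 0, -0.124],
    [-0.002, -0.024, 0, 0, 0, -0.191],
    [-0.004, -0.034, 0, 0, 0, -0.27],
    [-0.008, -0.044, 0, 0, 0, -0.36],
    [-0.013, -0.056, 0, 0, 0, -0.458],
  ],
)

```text
time: 58.05
position: [0.5367, 0.0508, 0.0652]
orientation: [0.0, 0.244, 0.97, 0.0]
ft_force: [1.2, -0.4, -0.5]
grip_width: 0.0279
grip_force: 0.3
```

move_arm(
  rows=[
    [0, -0.013, 0, 0, 0, -0.104],
    [-0.003, -0.026, 0, 0, 0, -0.214],
    [-0.006, -0.039, 0, 0, 0, -0.325],
    [-0.011, -0.052, 0, 0, 0, -0.436],
    [-0.018, -0.064, 0, 0, 0, -0.545],
    [-0.025, -0.075, 0, 0, 0, -0.65],
    [-0.033, -0.085, 0, 0, 0, -0.748],
    [-0.041, -0.092, 0, 0, 0, -0.838],
  ],
)

```text
time: 59.05
position: [0.5286, -0.0501, 0.0652]
orientation: [0.0, -0.172, 0.985, 0.0]
ft_force: [0.4, 1.0, -0.5]
grip_width: 0.0278
grip_force: 0.2
```

move_arm(
  rows=[
    [0, -0.01, 0, 0, 0, -0.078],
    [-0.001, -0.018, 0, 0, 0, -0.145],
    [-0.002, -0.025, 0, 0, 0, -0.199],
    [-0.003, -0.03, 0, 0, 0, -0.238],
    [-0.004, -0.033, 0, 0, 0, -0.262],
    [-0.004, -0.034, 0, 0, 0, -0.27],
    [-0.004, -0.034, 0, 0, 0, -0.27],
    [-0.004, -0.034, 0, 0, 0, -0.27],
  ],
)

```text
time: 60.05
position: [0.5443, -0.0807, 0.0648]
orientation: [0.0, -0.301, 0.954, -0.0]
ft_force: [0.2, 0.0, -0.2]
grip_width: 0.0283
grip_force: 0.1
```

move_arm(
  fingers=-1,
  rows=[
    [0, 0, 0, 0, 0, 0],
    [0, 0, 0, 0, 0, 0],
    [0, 0, 0, 0, 0, 0],
    [0, 0, 0, 0, 0, 0],
    [0, 0, 0, 0, 0, 0],
    [0, 0, 0, 0, 0, 0],
    [0, 0, 0, 0, 0, 0],
    [0, 0, 0, 0, 0, 0],
  ],
)

```text
time: 61.05
position: [0.5445, -0.0814, 0.0649]
orientation: [0.0, -0.301, 0.954, -0.001]
ft_force: [-0.2, -5.9, 0.2]
grip_width: 0.012
grip_force: 58.5
```

move_arm(
  fingers=-0.34,
  rows=[
    [0, 0, 0, 0, 0, 0],
    [0, 0, 0, 0, 0, 0],
    [0, 0, -0.02, 0, 0, 0],
    [0, 0, -0.04, 0, 0, 0],
    [0, 0, -0.07, 0, 0, 0],
    [0, 0, -0.1, 0, 0, 0],
    [0, 0, -0.11, 0, 0, 0],
    [0, 0, -0.11, 0, 0, 0],
  ],
)

```text
time: 62.05
position: [0.5442, -0.0801, 0.1751]
orientation: [0.001, -0.301, 0.954, -0.0]
ft_force: [0.0, 0.4, -0.6]
grip_width: 0.0283
grip_force: 0.0
```

```bash
python3 - <<'E'
from h import *
table(1)
R=(.5708,.3007)
plan([(*R,.175,170,12),(*R,.175,170,2),(*R,.14,170,2),(*R,.0655,170,6)])
E
```

```text
[(24, [0.5752, 0.0931], -44.43)]
[[-0.02,0.025,-0.0,0,0,0.065],[-0.04,0.049,-0.0,0,0,0.131],[-0.06,0.074,-0.0,0,0,0.196],[-0.08,0.099,-0.0,0,0,0.262],[-0.1,0.123,-0.0,0,0,0.327],[-0.12,0.148,-0.0,0,0,0.393],[-0.14,0.173,-0.0,0,0,0.458],[-0.161,0.197,-0.0,0,0,0.524]]
[[-0.004,0.032,-0.0,0,0,0.065],[-0.009,0.063,-0.001,0,0,0.131],[-0.014,0.094,-0.001,0,0,0.196],[-0.019,0.126,-0.001,0,0,0.262],[-0.019,0.126,-0.001,0,0,0.262],[-0.019,0.126,-0.001,0,0,0.262],[-0.02,0.126,0.017,0,0,0.262],[-0.02,0.126,0.034,0,0,0.262]]
[[0.0,-0.0,0.013,0,0,-0.0],[0.0,-0.0,0.025,0,0,-0.0],[0.0,-0.0,0.038,0,0,-0.0],[0.0,-0.0,0.05,0,0,-0.0],[0.0,-0.0,0.062,0,0,-0.0],[0.0,-0.0,0.075,0,0,-0.0],[0.0,-0.0,0.075,0,0,-0.0],[0.0,-0.0,0.075,0,0,-0.0]]
end [5.712000e-01 3.010000e-01 6.530000e-02 1.699917e+02]
```

move_arm(
  fingers=1,
  rows=[
    [-0.02, 0.025, 0, 0, 0, 0.065],
    [-0.04, 0.049, 0, 0, 0, 0.131],
    [-0.06, 0.074, 0, 0, 0, 0.196],
    [-0.08, 0.099, 0, 0, 0, 0.262],
    [-0.1, 0.123, 0, 0, 0, 0.327],
    [-0.12, 0.148, 0, 0, 0, 0.393],
    [-0.14, 0.173, 0, 0, 0, 0.458],
    [-0.161, 0.197, 0, 0, 0, 0.524],
  ],
)

```text
time: 63.1
position: [0.5616, 0.1742, 0.1728]
orientation: [-0.002, -0.043, 0.999, -0.0]
ft_force: [0.7, 0.5, 1.0]
grip_width: 0.0855
grip_force: 0.0
```

move_arm(
  rows=[
    [-0.004, 0.032, 0, 0, 0, 0.065],
    [-0.009, 0.063, -0.001, 0, 0, 0.131],
    [-0.014, 0.094, -0.001, 0, 0, 0.196],
    [-0.019, 0.12, -0.001, 0, 0, 0.255],
    [-0.019, 0.126, -0.001, 0, 0, 0.262],
    [-0.019, 0.126, -0.001, 0, 0, 0.262],
    [-0.02, 0.126, 0.017, 0, 0, 0.262],
    [-0.02, 0.126, 0.034, 0, 0, 0.262],
  ],
)

```text
time: 64.1
position: [0.5715, 0.2994, 0.1393]
orientation: [-0.0, 0.088, 0.996, -0.0]
ft_force: [-0.1, -0.8, 0.0]
grip_width: 0.0859
grip_force: 0.0
```

```bash
python3 - <<'E'
from h import *
im,d,p=snap('wrist'); w=world(d,p)
q=w[np.hypot(w[...,0]-.571,w[...,1]-.301)<.04]
r=q[(q[:,2]>.084)&(q[:,2]<.096)];print(len(r),cv2.minEnclosingCircle((r[:,:2]*1000).astype(np.float32)))
table(1)
plan([(.5708,.3007,.0655,170,6)])
E
```

```text
4004 ((570.8522338867188, 300.0550537109375), 27.882837295532227)
[(24, [0.575, 0.093], -44.35), (22, [0.5451, -0.0807], 45.2)]
[[-0.0,0.0,0.012,0,0,-0.0],[-0.0,0.001,0.024,0,0,-0.0],[-0.001,0.001,0.036,0,0,-0.001],[-0.001,0.001,0.048,0,0,-0.001],[-0.001,0.002,0.06,0,0,-0.001],[-0.001,0.002,0.072,0,0,-0.001],[-0.001,0.002,0.072,0,0,-0.001],[-0.001,0.002,0.072,0,0,-0.001]]
end [5.706000e-01 3.005000e-01 6.540000e-02 1.699961e+02]
```

move_arm(
  rows=[
    [0, 0, 0.012, 0, 0, 0],
    [0, 0.001, 0.024, 0, 0, 0],
    [0, 0.001, 0.036, 0, 0, 0],
    [0, 0.001, 0.048, 0, 0, 0],
    [0, 0.001, 0.06, 0, 0, 0],
    [0, 0.001, 0.073, 0, 0, 0],
    [0, 0.001, 0.073, 0, 0, 0],
    [0, 0.001, 0.073, 0, 0, 0],
  ],
)

```text
time: 65.2
position: [0.5722, 0.3017, 0.0679]
orientation: [0.0, 0.087, 0.996, 0.0]
ft_force: [0.1, -0.1, 0.2]
grip_width: 0.0857
grip_force: 0.0
```

move_arm(
  fingers=-1,
  rows=[
    [0, 0, 0, 0, 0, 0],
    [0, 0, 0, 0, 0, 0],
    [0, 0, 0, 0, 0, 0],
    [0, 0, 0, 0, 0, 0],
    [0, 0, 0, 0, 0, 0],
    [0, 0, -0.015, 0, 0, 0],
    [0, 0, -0.045, 0, 0, 0],
    [0, 0, -0.08, 0, 0, 0],
  ],
)

```text
time: 66.2
position: [0.571, 0.3013, 0.1479]
orientation: [-0.001, 0.087, 0.996, -0.001]
ft_force: [0.4, 0.9, -3.6]
grip_width: 0.0546
grip_force: 64.2
```

```bash
python3 - <<'E'
from h import *
s=manip.sense();f=pol(0,.09);print(s['position'],s['grip_width'])
plan([(.5708,.3007,.175,170,1),(*f,.165,170,11),(*f,.165,170,2),(*f,.14,170,2)])
E
```

```text
[0.57104961 0.30129117 0.14792935] 0.05460899891028537
[[0.0,-0.001,-0.027,0,0,-0.0],[-0.003,-0.027,-0.026,0,0,-0.0],[-0.007,-0.054,-0.025,0,0,-0.0],[-0.011,-0.08,-0.024,0,0,-0.0],[-0.014,-0.106,-0.023,0,0,-0.0],[-0.018,-0.133,-0.022,0,0,-0.0],[-0.021,-0.159,-0.021,0,0,-0.0],[-0.025,-0.186,-0.021,0,0,-0.0]]
[[-0.004,-0.026,0.001,0,0,-0.0],[-0.007,-0.053,0.002,0,0,-0.0],[-0.011,-0.079,0.003,0,0,-0.0],[-0.014,-0.106,0.004,0,0,-0.0],[-0.014,-0.106,0.004,0,0,-0.0],[-0.014,-0.106,0.004,0,0,-0.0],[-0.014,-0.106,0.017,0,0,-0.0],[-0.014,-0.106,0.029,0,0,-0.0]]
end [5.58700e-01 7.00000e-03 1.40200e-01 1.69985e+02]
```

move_arm(
  rows=[
    [0, -0.001, -0.027, 0, 0, 0],
    [-0.003, -0.027, -0.026, 0, 0, 0],
    [-0.007, -0.054, -0.025, 0, 0, 0],
    [-0.011, -0.08, -0.024, 0, 0, 0],
    [-0.014, -0.106, -0.023, 0, 0, 0],
    [-0.018, -0.133, -0.022, 0, 0, 0],
    [-0.021, -0.159, -0.021, 0, 0, 0],
    [-0.025, -0.186, -0.021, 0, 0, 0],
  ],
)

```text
time: 67.2
position: [0.5622, 0.1119, 0.1674]
orientation: [-0.002, 0.087, 0.996, -0.001]
ft_force: [-0.5, -0.2, -3.4]
grip_width: 0.0542
grip_force: 64.3
```

move_arm(
  rows=[
    [-0.004, -0.026, 0.001, 0, 0, 0],
    [-0.007, -0.053, 0.002, 0, 0, 0],
    [-0.011, -0.079, 0.003, 0, 0, 0],
    [-0.014, -0.1, 0.004, 0, 0, 0],
    [-0.014, -0.106, 0.004, 0, 0, 0],
    [-0.014, -0.106, 0.004, 0, 0, 0],
    [-0.014, -0.106, 0.017, 0, 0, 0],
    [-0.014, -0.106, 0.029, 0, 0, 0],
  ],
)

```text
time: 68.2
position: [0.5592, 0.008, 0.1387]
orientation: [-0.0, 0.087, 0.996, 0.0]
ft_force: [0.7, 0.3, -4.3]
grip_width: 0.0543
grip_force: 64.3
```

```bash
python3 - <<'E'
from h import *
s=manip.sense();print(s['grip_width'],s['position'])
f=pol(0,.09)
plan([(*f,.067,170,6)])
im,d,p=snap('wrist','w7.png')
cv2.imwrite('pics/w7c.png',cv2.resize(im[120:380,180:460],(700,600)))
E
```

```text
0.05430558776488159 [0.55922951 0.00804966 0.13874379]
[[-0.0,-0.0,0.012,0,0,0.0],[-0.0,-0.0,0.024,0,0,0.0],[-0.0,-0.0,0.036,0,0,0.0],[-0.0,-0.0,0.048,0,0,0.0],[-0.0,-0.001,0.06,0,0,0.001],[-0.0,-0.001,0.072,0,0,0.001],[-0.0,-0.001,0.072,0,0,0.001],[-0.0,-0.001,0.072,0,0,0.001]]
end [5.590000e-01 7.100000e-03 6.670000e-02 1.699845e+02]
```

View pics/w7c.png

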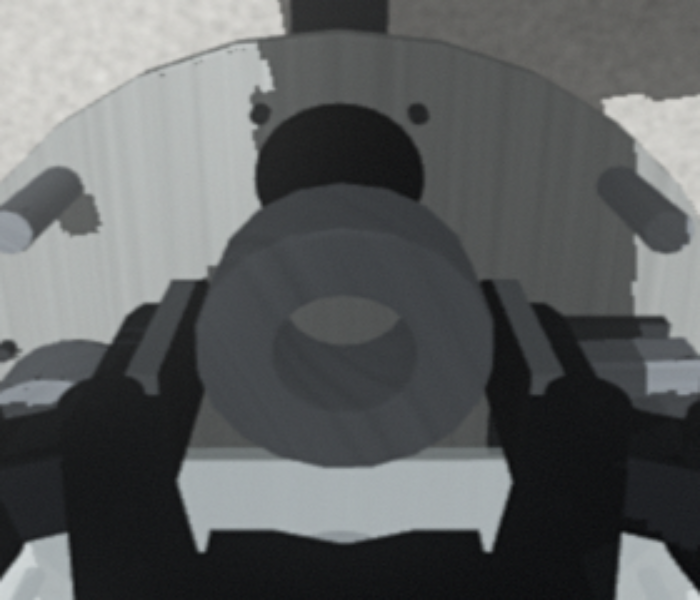

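The ring is at column 344 and nest_a's dowels are at (260,113) and (418,113), so a small correction is needed.

```bash
python3 - <<'E'
from h import *
z=np.load('pics/w7.png.npz');p={k:z[k] for k in('fx','fy','cx','cy','R','t')}
ey=np.array([np.sin(np.radians(10)),np.cos(np.radians(10))]);ex=np.array([ey[1],-ey[0]])
def q(n,u,v,h):
    r=onplane(p,180+u/2.5,120+v*260/600,h)[:2]-AX; print(n,'radial',r@ex,'tang',r@ey)
zb=.1387-.0025
q('dowelL',260,112,.056);q('dowelR',418,112,.056);q('ringbotfront',344,184,zb);q('ringtopfront',344,229,zb+.026);q('L',196,340,zb+.026);q('R',493,340,zb+.026)
E
```

```text
dowelL radial -0.11430308447018497 tang -0.025879760631868965
dowelR radial -0.11436847599648915 tang 0.021671772665220464
ringbotfront radial -0.11833210792849323 tang -0.0005424731613161277
ringtopfront radial -0.11898220684196004 tang -0.0005244876721346345
L radial -0.09569234835730565 tang -0.026849261250525336
R radial -0.09579504248904339 tang 0.026019178768845994
```

move_arm(
  rows=[
    [0, -0.001, 0.012, 0, 0, 0],
    [0, -0.0015, 0.024, 0, 0, 0],
    [0, -0.0015, 0.036, 0, 0, 0],
    [0, -0.0015, 0.048, 0, 0, 0],
    [0, -0.0015, 0.06, 0, 0, 0],
    [0, -0.0015, 0.07, 0, 0, 0],
    [0, -0.0015, 0.072, 0, 0, 0],
    [0, -0.0015, 0.072, 0, 0, 0],
  ],
)

```text
time: 69.25
position: [0.5595, 0.0058, 0.0678]
orientation: [0.0, 0.087, 0.996, -0.0]
ft_force: [-0.1, 0.1, -3.4]
grip_width: 0.0541
grip_force: 64.3
```

move_arm(
  rows=[
    [0, 0, 0.003, 0, 0, 0],
    [0, 0, 0.005, 0, 0, 0],
    [0, 0, 0.007, 0, 0, 0],
    [0, 0, 0.009, 0, 0, 0],
    [0, 0, 0.011, 0, 0, 0],
    [0, 0, 0.012, 0, 0, 0],
    [0, 0, 0.012, 0, 0, 0],
    [0, 0, 0.012, 0, 0, 0],
  ],
)

```text
time: 70.25
position: [0.5594, 0.0058, 0.0559]
orientation: [0.0, 0.087, 0.996, 0.0]
ft_force: [-0.2, -0.2, -3.1]
grip_width: 0.0541
grip_force: 64.3
```

move_arm(
  fingers=0.8,
  rows=[
    [0, 0, 0, 0, 0, 0],
    [0, 0, 0, 0, 0, 0],
    [0, 0, 0, 0, 0, 0],
    [0, 0, -0.02, 0, 0, 0],
    [0, 0, -0.045, 0, 0, 0],
    [0, 0, -0.07, 0, 0, 0],
    [0, 0, -0.1, 0, 0, 0],
    [0, 0, -0.1, 0, 0, 0],
  ],
)

```text
time: 71.25
position: [0.5615, 0.0057, 0.1585]
orientation: [0.003, 0.087, 0.996, 0.0]
ft_force: [0.9, 0.2, -0.4]
grip_width: 0.0768
grip_force: 0.0
```

```bash
python3 - <<'E'
from h import *
ringat()
h0=-44.6
plan([hp(h0,.155,7),hp(h0,.155,1),hp(h0,.066,6),hp(h0,.066,2)]+arc(h0,45,.066,22)+[hp(45,.066,2)])
E
```

```text
ring top z 0.07653539004128122 tilt [ 0.01040764 -0.00280349] circle ((557.8424072265625, 4.654945373535156), 27.755300521850586) nest [0.5590673  0.00732834]
[[0.0,0.013,0.0,0,0,0.111],[0.0,0.025,0.001,0,0,0.222],[0.0,0.038,0.001,0,0,0.334],[0.0,0.051,0.001,0,0,0.445],[0.0,0.064,0.001,0,0,0.556],[0.0,0.076,0.002,0,0,0.667],[0.0,0.089,0.002,0,0,0.778],[0.0,0.089,0.002,0,0,0.778]]
[[0.0,-0.0,0.015,0,0,0.0],[0.0,-0.0,0.03,0,0,0.0],[0.0,-0.0,0.044,0,0,0.0],[0.0,-0.0,0.059,0,0,0.0],[0.001,-0.0,0.074,0,0,0.0],[0.001,-0.0,0.089,0,0,0.0],[0.001,-0.0,0.089,0,0,0.0],[0.001,-0.0,0.089,0,0,0.0]]
[[-0.0,-0.001,-0.0,0,0,-0.008],[-0.001,-0.004,-0.0,0,0,-0.031],[-0.001,-0.009,-0.0,0,0,-0.07],[-0.001,-0.016,-0.0,0,0,-0.124],[-0.003,-0.024,-0.0,0,0,-0.191],[-0.005,-0.034,-0.0,0,0,-0.27],[-0.008,-0.044,-0.0,0,0,-0.359],[-0.013,-0.056,-0.0,0,0,-0.457]]
[[-0.001,-0.013,-0.0,0,0,-0.104],[-0.003,-0.026,-0.0,0,0,-0.213],[-0.007,-0.04,-0.0,0,0,-0.325],[-0.012,-0.053,-0.0,0,0,-0.436],[-0.019,-0.065,-0.0,0,0,-0.545],[-0.026,-0.075,-0.0,0,0,-0.65],[-0.034,-0.085,-0.0,0,0,-0.747],[-0.042,-0.093,-0.0,0,0,-0.837]]
[[-0.0,-0.009,-0.0,0,0,-0.079],[-0.001,-0.018,-0.0,0,0,-0.146],[-0.003,-0.024,-0.0,0,0,-0.199],[-0.004,-0.029,-0.0,0,0,-0.238],[-0.004,-0.032,-0.0,0,0,-0.262],[-0.005,-0.033,-0.0,0,0,-0.27],[-0.005,-0.033,-0.0,0,0,-0.27],[-0.005,-0.033,-0.0,0,0,-0.27]]
end [ 5.457000e-01 -8.010000e-02  6.590000e-02  2.150211e+02]
```

move_arm(
  fingers=-0.34,
  rows=[
    [0, 0.013, 0, 0, 0, 0.111],
    [0, 0.025, 0, 0, 0, 0.222],
    [0, 0.038, 0.001, 0, 0, 0.334],
    [0, 0.051, 0.001, 0, 0, 0.445],
    [0, 0.064, 0.001, 0, 0, 0.556],
    [0, 0.076, 0.002, 0, 0, 0.667],
    [0, 0.089, 0.002, 0, 0, 0.778],
    [0, 0.089, 0.002, 0, 0, 0.778],
  ],
)

```text
time: 72.3
position: [0.574, 0.094, 0.1523]
orientation: [-0.001, 0.458, 0.889, -0.001]
ft_force: [0.5, -0.5, 0.7]
grip_width: 0.0283
grip_force: 0.0
```

move_arm(
  rows=[
    [0, 0, 0.015, 0, 0, 0],
    [0, 0, 0.03, 0, 0, 0],
    [0, 0, 0.044, 0, 0, 0],
    [0, 0, 0.059, 0, 0, 0],
    [0, 0, 0.074, 0, 0, 0],
    [0, 0, 0.089, 0, 0, 0],
    [0, 0, 0.089, 0, 0, 0],
    [0, 0, 0.089, 0, 0, 0],
  ],
)

```text
time: 73.3
position: [0.5752, 0.0935, 0.0649]
orientation: [0.0, 0.459, 0.889, 0.0]
ft_force: [-0.3, 0.0, -0.2]
grip_width: 0.0278
grip_force: 0.0
```

move_arm(
  rows=[
    [0, -0.001, 0, 0, 0, -0.008],
    [0, -0.004, 0, 0, 0, -0.031],
    [0, -0.009, 0, 0, 0, -0.07],
    [-0.001, -0.016, 0, 0, 0, -0.124],
    [-0.002, -0.024, 0, 0, 0, -0.191],
    [-0.004, -0.034, 0, 0, 0, -0.27],
    [-0.008, -0.044, 0, 0, 0, -0.359],
    [-0.013, -0.056, 0, 0, 0, -0.457],
  ],
)

```text
time: 74.3
position: [0.5367, 0.0505, 0.0652]
orientation: [0.0, 0.243, 0.97, 0.0]
ft_force: [0.1, 0.5, 0.1]
grip_width: 0.0283
grip_force: 0.3
```

move_arm(
  rows=[
    [0, -0.013, 0, 0, 0, -0.104],
    [-0.003, -0.026, 0, 0, 0, -0.213],
    [-0.006, -0.039, 0, 0, 0, -0.325],
    [-0.011, -0.052, 0, 0, 0, -0.436],
    [-0.018, -0.064, 0, 0, 0, -0.545],
    [-0.025, -0.075, 0, 0, 0, -0.65],
    [-0.033, -0.085, 0, 0, 0, -0.747],
    [-0.041, -0.092, 0, 0, 0, -0.837],
  ],
)

```text
time: 75.3
position: [0.5288, -0.0505, 0.0652]
orientation: [0.0, -0.172, 0.985, 0.0]
ft_force: [-0.3, -0.0, 0.5]
grip_width: 0.0281
grip_force: 0.0
```

move_arm(
  rows=[
    [0, -0.01, 0, 0, 0, -0.078],
    [-0.001, -0.018, 0, 0, 0, -0.145],
    [-0.002, -0.025, 0, 0, 0, -0.199],
    [-0.003, -0.03, 0, 0, 0, -0.238],
    [-0.004, -0.033, 0, 0, 0, -0.262],
    [-0.004, -0.034, 0, 0, 0, -0.27],
    [-0.004, -0.034, 0, 0, 0, -0.27],
    [-0.004, -0.034, 0, 0, 0, -0.27],
  ],
)

```text
time: 76.3
position: [0.5444, -0.081, 0.0648]
orientation: [0.0, -0.301, 0.954, -0.0]
ft_force: [1.0, -0.1, -0.6]
grip_width: 0.0284
grip_force: 0.0
```

move_arm(
  fingers=-1,
  rows=[
    [0, 0, 0, 0, 0, 0],
    [0, 0, 0, 0, 0, 0],
    [0, 0, 0, 0, 0, 0],
    [0, 0, 0, 0, 0, 0],
    [0, 0, 0, 0, 0, 0],
    [0, 0, 0, 0, 0, 0],
    [0, 0, 0, 0, 0, 0],
    [0, 0, 0, 0, 0, 0],
  ],
)

```text
time: 77.3
position: [0.5443, -0.0815, 0.0649]
orientation: [0.0, -0.301, 0.954, -0.001]
ft_force: [0.6, -4.9, 1.0]
grip_width: 0.012
grip_force: 58.5
```

move_arm(
  fingers=-0.34,
  rows=[
    [0, 0, 0, 0, 0, 0],
    [0, 0, 0, 0, 0, 0],
    [0, 0, -0.02, 0, 0, 0],
    [0, 0, -0.04, 0, 0, 0],
    [0, 0, -0.07, 0, 0, 0],
    [0, 0, -0.089, 0, 0, 0],
    [0, 0, -0.089, 0, 0, 0],
    [0, 0, -0.089, 0, 0, 0],
  ],
)

```text
time: 78.3
position: [0.5435, -0.0803, 0.153]
orientation: [-0.001, -0.301, 0.954, 0.0]
ft_force: [1.1, 0.3, -0.2]
grip_width: 0.0282
grip_force: 0.0
```

```bash
python3 - <<'E'
from h import *
table(1)
h0=-44.6
plan([hp(h0,.155,9),hp(h0,.155,1),hp(h0,.066,6)]+arc(h0,45,.066,22)+[hp(45,.066,2)])
E
```

```text
[(22, [0.5754, 0.0937], -44.67)]
[[-0.014,0.014,-0.0,0,0,0.174],[-0.028,0.028,-0.0,0,0,0.348],[-0.042,0.041,-0.001,0,0,0.521],[-0.056,0.055,-0.001,0,0,0.695],[-0.07,0.069,-0.001,0,0,0.869],[-0.084,0.083,-0.001,0,0,1.043],[-0.098,0.096,-0.002,0,0,1.217],[-0.112,0.11,-0.002,0,0,1.39]]
[[0.011,0.016,-0.0,0,0,0.174],[0.011,0.016,-0.0,0,0,0.174],[0.011,0.016,0.015,0,0,0.174],[0.011,0.016,0.029,0,0,0.174],[0.011,0.016,0.044,0,0,0.174],[0.011,0.016,0.059,0,0,0.174],[0.011,0.016,0.074,0,0,0.174],[0.011,0.016,0.089,0,0,0.174]]
[[0.0,-0.001,-0.0,0,0,-0.008],[0.0,-0.004,-0.0,0,0,-0.031],[-0.0,-0.008,-0.0,0,0,-0.07],[-0.001,-0.015,-0.0,0,0,-0.124],[-0.002,-0.023,-0.0,0,0,-0.191],[-0.004,-0.033,-0.0,0,0,-0.27],[-0.008,-0.044,-0.0,0,0,-0.359],[-0.013,-0.055,-0.0,0,0,-0.457]]
[[-0.0,-0.013,-0.0,0,0,-0.104],[-0.003,-0.026,-0.0,0,0,-0.213],[-0.006,-0.04,-0.0,0,0,-0.325],[-0.011,-0.052,-0.0,0,0,-0.436],[-0.018,-0.064,-0.0,0,0,-0.545],[-0.025,-0.075,-0.0,0,0,-0.649],[-0.033,-0.085,-0.0,0,0,-0.747],[-0.041,-0.092,-0.0,0,0,-0.837]]
[[-0.0,-0.01,-0.0,0,0,-0.079],[-0.001,-0.019,-0.0,0,0,-0.145],[-0.002,-0.025,-0.0,0,0,-0.199],[-0.003,-0.03,-0.0,0,0,-0.238],[-0.004,-0.033,-0.0,0,0,-0.262],[-0.004,-0.034,-0.0,0,0,-0.27],[-0.004,-0.034,-0.0,0,0,-0.27],[-0.004,-0.034,-0.0,0,0,-0.27]]
end [ 5.453000e-01 -8.030000e-02  6.570000e-02  2.150234e+02]
```

move_arm(
  rows=[
    [-0.014, 0.014, 0, 0, 0, 0.174],
    [-0.028, 0.028, 0, 0, 0, 0.348],
    [-0.042, 0.041, 0, 0, 0, 0.521],
    [-0.056, 0.055, 0, 0, 0, 0.695],
    [-0.07, 0.069, 0, 0, 0, 0.869],
    [-0.084, 0.083, 0, 0, 0, 1.043],
    [-0.098, 0.096, 0, 0, 0, 1.217],
    [-0.112, 0.11, 0, 0, 0, 1.39],
  ],
)

```text
time: 79.35
position: [0.572, 0.0743, 0.1523]
orientation: [-0.001, 0.382, 0.924, -0.001]
ft_force: [-0.8, 0.4, -0.5]
grip_width: 0.0281
grip_force: 0.0
```

move_arm(
  rows=[
    [0.011, 0.016, 0, 0, 0, 0.174],
    [0.011, 0.016, 0, 0, 0, 0.174],
    [0.011, 0.016, 0.015, 0, 0, 0.174],
    [0.011, 0.016, 0.029, 0, 0, 0.174],
    [0.011, 0.016, 0.044, 0, 0, 0.174],
    [0.011, 0.016, 0.059, 0, 0, 0.174],
    [0.011, 0.016, 0.074, 0, 0, 0.174],
    [0.011, 0.016, 0.087, 0, 0, 0.174],
  ],
)

```text
time: 80.35
position: [0.576, 0.0927, 0.0656]
orientation: [-0.0, 0.459, 0.889, -0.0]
ft_force: [-0.3, -0.5, -1.0]
grip_width: 0.0288
grip_force: 0.0
```

move_arm(
  rows=[
    [0, -0.001, 0, 0, 0, -0.008],
    [0, -0.004, 0, 0, 0, -0.031],
    [0, -0.009, 0, 0, 0, -0.07],
    [-0.001, -0.016, 0, 0, 0, -0.124],
    [-0.002, -0.024, 0, 0, 0, -0.191],
    [-0.004, -0.034, 0, 0, 0, -0.27],
    [-0.008, -0.044, 0, 0, 0, -0.359],
    [-0.013, -0.056, 0, 0, 0, -0.457],
  ],
)

```text
time: 81.35
position: [0.5385, 0.0498, 0.0677]
orientation: [0.001, 0.243, 0.97, 0.0]
ft_force: [0.6, 0.3, -1.0]
grip_width: 0.0279
grip_force: 0.3
```

move_arm(
  rows=[
    [0, -0.013, 0, 0, 0, -0.104],
    [-0.003, -0.026, 0, 0, 0, -0.213],
    [-0.006, -0.039, 0, 0, 0, -0.325],
    [-0.011, -0.052, 0, 0, 0, -0.436],
    [-0.018, -0.064, 0, 0, 0, -0.545],
    [-0.025, -0.075, 0, 0, 0, -0.65],
    [-0.033, -0.085, 0, 0, 0, -0.747],
    [-0.041, -0.092, 0, 0, 0, -0.837],
  ],
)

```text
time: 82.35
position: [0.5307, -0.0512, 0.0677]
orientation: [0.001, -0.172, 0.985, -0.0]
ft_force: [-1.4, 0.7, -1.0]
grip_width: 0.0279
grip_force: 0.0
```

move_arm(
  rows=[
    [0, -0.01, 0, 0, 0, -0.078],
    [-0.001, -0.018, 0, 0, 0, -0.145],
    [-0.002, -0.025, 0, 0, 0, -0.199],
    [-0.003, -0.03, 0, 0, 0, -0.238],
    [-0.004, -0.033, 0, 0, 0, -0.262],
    [-0.004, -0.034, 0, 0, 0, -0.27],
    [-0.004, -0.034, 0, 0, 0, -0.27],
    [-0.004, -0.034, 0, 0, 0, -0.27],
  ],
)

```text
time: 83.35
position: [0.5455, -0.0816, 0.0668]
orientation: [0.0, -0.301, 0.954, -0.0]
ft_force: [-0.5, 0.8, -0.4]
grip_width: 0.0281
grip_force: 0.0
```

move_arm(
  fingers=-1,
  rows=[
    [0, 0, 0, 0, 0, 0],
    [0, 0, 0, 0, 0, 0],
    [0, 0, 0, 0, 0, 0],
    [0, 0, 0, 0, 0, 0],
    [0, 0, 0, 0, 0, 0],
    [0, 0, 0, 0, 0, 0],
    [0, 0, 0, 0, 0, 0],
    [0, 0, 0, 0, 0, 0],
  ],
)

```text
time: 84.35
position: [0.5453, -0.0816, 0.0669]
orientation: [-0.0, -0.301, 0.954, -0.0]
ft_force: [-3.3, -3.4, 4.7]
grip_width: 0.012
grip_force: 58.5
```

move_arm(
  fingers=-0.34,
  rows=[
    [0, 0, 0, 0, 0, 0],
    [0, 0, 0, 0, 0, 0],
    [0, 0, -0.02, 0, 0, 0],
    [0, 0, -0.04, 0, 0, 0],
    [0, 0, -0.07, 0, 0, 0],
    [0, 0, -0.1, 0, 0, 0],
    [0, 0, -0.11, 0, 0, 0],
    [0, 0, -0.11, 0, 0, 0],
  ],
)

```text
time: 85.35
position: [0.5459, -0.0813, 0.177]
orientation: [0.001, -0.301, 0.954, -0.0]
ft_force: [-0.5, -0.3, -0.7]
grip_width: 0.0281
grip_force: 0.0
```

```bash
python3 - <<'E'
from h import *
table(1)
R=(.3714,.3015)
plan([(.48,.1,.175,190,8),(*R,.175,170,8),(*R,.175,170,2),(*R,.14,170,2)])
E
```

```text
[(22, [0.5754, 0.0936], -44.62)]
[[-0.006,0.023,0.0,0,0,0.055],[-0.013,0.046,0.0,0,0,0.109],[-0.019,0.07,0.0,0,0,0.164],[-0.025,0.093,0.001,0,0,0.218],[-0.032,0.116,0.001,0,0,0.273],[-0.038,0.139,0.001,0,0,0.328],[-0.044,0.163,0.001,0,0,0.382],[-0.051,0.186,0.001,0,0,0.437]]
[[0.009,0.027,0.0,0,0,0.043],[0.018,0.054,0.0,0,0,0.087],[0.027,0.081,0.0,0,0,0.131],[0.036,0.108,0.0,0,0,0.174],[0.045,0.135,0.0,0,0,0.218],[0.054,0.163,0.0,0,0,0.262],[0.063,0.19,0.0,0,0,0.305],[0.072,0.217,0.0,0,0,0.349]]
[[0.0,-0.0,0.0,0,0,-0.0],[0.0,-0.0,0.0,0,0,-0.0],[0.0,-0.0,0.018,0,0,-0.0],[0.0,-0.0,0.035,0,0,-0.0],[0.0,-0.0,0.035,0,0,-0.0],[0.0,-0.0,0.035,0,0,-0.0],[0.0,-0.0,0.035,0,0,-0.0],[0.0,-0.0,0.035,0,0,-0.0]]
end [3.716000e-01 3.017000e-01 1.404000e-01 1.699899e+02]
```

move_arm(
  fingers=1,
  rows=[
    [-0.006, 0.023, 0, 0, 0, 0.055],
    [-0.013, 0.046, 0, 0, 0, 0.109],
    [-0.019, 0.07, 0, 0, 0, 0.164],
    [-0.025, 0.093, 0, 0, 0, 0.218],
    [-0.032, 0.116, 0, 0, 0, 0.273],
    [-0.038, 0.139, 0, 0, 0, 0.328],
    [-0.044, 0.163, 0, 0, 0, 0.382],
    [-0.051, 0.186, 0, 0, 0, 0.437],
  ],
)

```text
time: 86.4
position: [0.479, 0.1008, 0.1751]
orientation: [-0.002, -0.086, 0.996, 0.0]
ft_force: [-0.6, -0.4, 0.3]
grip_width: 0.0853
grip_force: 0.0
```

move_arm(
  rows=[
    [0.009, 0.027, 0, 0, 0, 0.043],
    [0.018, 0.054, 0, 0, 0, 0.087],
    [0.027, 0.081, 0, 0, 0, 0.131],
    [0.036, 0.108, 0, 0, 0, 0.174],
    [0.045, 0.135, 0, 0, 0, 0.218],
    [0.054, 0.163, 0, 0, 0, 0.262],
    [0.063, 0.19, 0, 0, 0, 0.305],
    [0.072, 0.217, 0, 0, 0, 0.349],
  ],
)

```text
time: 87.4
position: [0.3705, 0.3017, 0.1752]
orientation: [-0.001, 0.088, 0.996, -0.001]
ft_force: [0.6, 0.6, -0.6]
grip_width: 0.0855
grip_force: 0.0
```

move_arm(
  rows=[
    [0, 0, 0, 0, 0, 0],
    [0, 0, 0.01, 0, 0, 0],
    [0, 0, 0.03, 0, 0, 0],
    [0, 0, 0.035, 0, 0, 0],
    [0, 0, 0.035, 0, 0, 0],
    [0, 0, 0.035, 0, 0, 0],
    [0, 0, 0.035, 0, 0, 0],
    [0, 0, 0.035, 0, 0, 0],
  ],
)

```text
time: 88.4
position: [0.3723, 0.3016, 0.1423]
orientation: [0.0, 0.087, 0.996, 0.0]
ft_force: [0.3, 0.7, -0.2]
grip_width: 0.0856
grip_force: 0.0
```

```bash
python3 - <<'E'
from h import *
im,d,p=snap('wrist'); w=world(d,p)
q=w[np.hypot(w[...,0]-.3714,w[...,1]-.301)<.04]
r=q[(q[:,2]>.084)&(q[:,2]<.096)];print(len(r),cv2.minEnclosingCircle((r[:,:2]*1000).astype(np.float32)))
table(1); print(manip.sense()['position'])
plan([(.3714,.3010,.0660,170,6)])
E
```

```text
3923 ((370.8970031738281, 300.9803466796875), 27.864688873291016)
[(22, [0.5755, 0.0938], -44.74), (21, [0.5454, -0.081], 45.38)]
[0.37209499 0.30152725 0.14208003]
[[0.0,-0.0,0.013,0,0,-0.0],[0.0,-0.0,0.025,0,0,-0.0],[0.0,-0.0,0.038,0,0,-0.0],[0.0,-0.0,0.051,0,0,-0.0],[0.001,-0.001,0.063,0,0,-0.0],[0.001,-0.001,0.076,0,0,-0.0],[0.001,-0.001,0.076,0,0,-0.0],[0.001,-0.001,0.076,0,0,-0.0]]
end [3.710000e-01 3.007000e-01 6.610000e-02 1.699909e+02]
```

move_arm(
  rows=[
    [0, 0, 0.013, 0, 0, 0],
    [0, 0, 0.025, 0, 0, 0],
    [0, 0, 0.038, 0, 0, 0],
    [0.001, 0, 0.051, 0, 0, 0],
    [0.001, 0, 0.063, 0, 0, 0],
    [0.001, 0, 0.075, 0, 0, 0],
    [0.001, 0, 0.075, 0, 0, 0],
    [0.001, 0, 0.075, 0, 0, 0],
  ],
)

```text
time: 89.5
position: [0.3713, 0.3017, 0.0669]
orientation: [0.0, 0.087, 0.996, 0.0]
ft_force: [-1.0, 0.7, -0.7]
grip_width: 0.0855
grip_force: 0.0
```

move_arm(
  fingers=-1,
  rows=[
    [0, 0, 0, 0, 0, 0],
    [0, 0, 0, 0, 0, 0],
    [0, 0, 0, 0, 0, 0],
    [0, 0, 0, 0, 0, 0],
    [0, 0, 0, 0, 0, 0],
    [0, 0, -0.015, 0, 0, 0],
    [0, 0, -0.045, 0, 0, 0],
    [0, 0, -0.1, 0, 0, 0],
  ],
)

```text
time: 90.5
position: [0.3689, 0.3001, 0.1657]
orientation: [-0.003, 0.087, 0.996, -0.002]
ft_force: [1.7, 0.4, -4.1]
grip_width: 0.0546
grip_force: 64.9
```

```bash
python3 - <<'E'
from h import *
s=manip.sense();f=pol(0,.09);print(s['position'],s['grip_width'])
plan([(.3714,.3010,.175,170,1),(.46,.17,.17,170,5),(*f,.165,170,6),(*f,.165,170,2),(*f,.14,170,2)])
E
```

```text
[0.36887519 0.30012925 0.16569532] 0.05457021182320323
[[-0.002,0.001,-0.009,0,0,-0.0],[-0.024,-0.021,-0.008,0,0,-0.0],[-0.046,-0.044,-0.007,0,0,-0.0],[-0.068,-0.067,-0.006,0,0,-0.0],[-0.09,-0.09,-0.005,0,0,-0.0],[-0.112,-0.112,-0.004,0,0,-0.0],[-0.133,-0.136,-0.003,0,0,-0.0],[-0.154,-0.16,-0.003,0,0,-0.0]]
[[-0.021,-0.024,0.001,0,0,-0.0],[-0.042,-0.048,0.002,0,0,-0.0],[-0.063,-0.071,0.003,0,0,-0.0],[-0.084,-0.095,0.004,0,0,-0.0],[-0.084,-0.095,0.004,0,0,-0.0],[-0.084,-0.095,0.004,0,0,-0.0],[-0.084,-0.095,0.016,0,0,-0.0],[-0.084,-0.095,0.029,0,0,-0.0]]
end [5.588000e-01 7.500000e-03 1.397000e-01 1.699826e+02]
```

move_arm(
  rows=[
    [-0.002, 0, -0.009, 0, 0, 0],
    [-0.024, -0.021, -0.008, 0, 0, 0],
    [-0.046, -0.044, -0.007, 0, 0, 0],
    [-0.068, -0.067, -0.006, 0, 0, 0],
    [-0.09, -0.09, -0.005, 0, 0, 0],
    [-0.112, -0.112, -0.004, 0, 0, 0],
    [-0.133, -0.136, -0.003, 0, 0, 0],
    [-0.154, -0.16, -0.003, 0, 0, 0],
  ],
)

```text
time: 91.5
position: [0.4939, 0.116, 0.1679]
orientation: [-0.002, 0.087, 0.996, -0.0]
ft_force: [0.7, 0.1, -4.1]
grip_width: 0.0544
grip_force: 65.0
```

move_arm(
  rows=[
    [-0.021, -0.024, 0.001, 0, 0, 0],
    [-0.042, -0.048, 0.002, 0, 0, 0],
    [-0.063, -0.071, 0.003, 0, 0, 0],
    [-0.08, -0.09, 0.004, 0, 0, 0],
    [-0.084, -0.095, 0.004, 0, 0, 0],
    [-0.084, -0.095, 0.004, 0, 0, 0],
    [-0.084, -0.095, 0.016, 0, 0, 0],
    [-0.084, -0.095, 0.029, 0, 0, 0],
  ],
)

```text
time: 92.5
position: [0.5602, 0.0099, 0.1399]
orientation: [-0.0, 0.087, 0.996, 0.0]
ft_force: [0.1, -0.7, -3.3]
grip_width: 0.0543
grip_force: 65.0
```

```bash
python3 - <<'E'
from h import *
s=manip.sense();print(s['grip_width'],s['position'])
f=pol(0,.09)
plan([(*f,.067,170,6)])
im,d,p=snap('wrist','w8.png')
cv2.imwrite('pics/w8c.png',cv2.resize(im[120:380,180:460],(700,600)))
E
```

```text
0.054268474831185076 [0.56023377 0.00993488 0.13989329]
[[0.0,-0.0,0.012,0,0,0.0],[0.0,-0.001,0.024,0,0,0.0],[0.0,-0.001,0.036,0,0,0.0],[0.0,-0.002,0.049,0,0,0.001],[0.001,-0.002,0.061,0,0,0.001],[0.001,-0.003,0.073,0,0,0.001],[0.001,-0.003,0.073,0,0,0.001],[0.001,-0.003,0.073,0,0,0.001]]
end [5.587000e-01 7.200000e-03 6.690000e-02 1.699887e+02]
```

View pics/w8c.png

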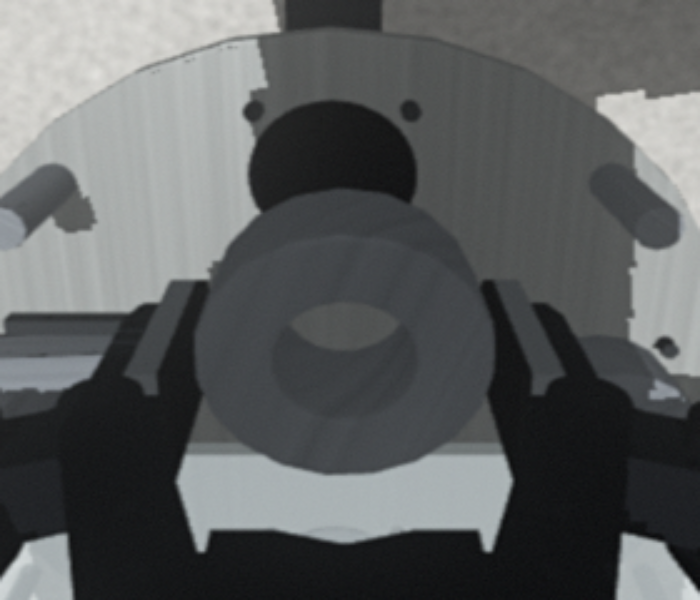

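The ring is at column 344 and nest_c's dowels are at (254,111) and (410,111), so I'll work out the offset.

```bash
python3 - <<'E'
from h import *
z=np.load('pics/w8.png.npz');p={k:z[k] for k in('fx','fy','cx','cy','R','t')}
ey=np.array([np.sin(np.radians(10)),np.cos(np.radians(10))]);ex=np.array([ey[1],-ey[0]])
def q(n,u,v,h):
    r=onplane(p,180+u/2.5,120+v*260/600,h)[:2]-AX; print(n,'radial',r@ex,'tang',r@ey)
zb=.1399-.0025
q('dowelL',254,110,.056);q('dowelR',410,110,.056);q('ringbotfront',344,189,zb);q('ringtopfront',344,235,zb+.026);q('L',195,345,zb+.026);q('R',494,345,zb+.026)
E
```

```text
dowelL radial -0.11398594313426488 tang -0.02575478737830252
dowelR radial -0.11405210608007954 tang 0.021394668202066248
ringbotfront radial -0.1164975177163784 tang 0.0015034879271642381
ringtopfront radial -0.11711787489841897 tang 0.001520683733612701
L radial -0.09391745674684511 tang -0.025040407392426144
R radial -0.09402291214405714 tang 0.028302738212763304
```

move_arm(
  rows=[
    [0.001, -0.001, 0.012, 0, 0, 0],
    [0.001, -0.002, 0.024, 0, 0, 0],
    [0.001, -0.0035, 0.036, 0, 0, 0],
    [0.001, -0.0035, 0.048, 0, 0, 0],
    [0.001, -0.0035, 0.06, 0, 0, 0],
    [0.001, -0.0035, 0.07, 0, 0, 0],
    [0.001, -0.0035, 0.073, 0, 0, 0],
    [0.001, -0.0035, 0.073, 0, 0, 0],
  ],
)

```text
time: 93.55
position: [0.5595, 0.0058, 0.0676]
orientation: [-0.0, 0.087, 0.996, 0.0]
ft_force: [-0.6, -0.2, -4.3]
grip_width: 0.0542
grip_force: 64.9
```

move_arm(
  rows=[
    [0, 0, 0.003, 0, 0, 0],
    [0, 0, 0.005, 0, 0, 0],
    [0, 0, 0.007, 0, 0, 0],
    [0, 0, 0.009, 0, 0, 0],
    [0, 0, 0.011, 0, 0, 0],
    [0, 0, 0.012, 0, 0, 0],
    [0, 0, 0.0125, 0, 0, 0],
    [0, 0, 0.0125, 0, 0, 0],
  ],
)

```text
time: 94.55
position: [0.5595, 0.0058, 0.0553]
orientation: [0.0, 0.087, 0.996, 0.0]
ft_force: [0.6, -0.1, -3.8]
grip_width: 0.0542
grip_force: 65.0
```

move_arm(
  fingers=0.8,
  rows=[
    [0, 0, 0, 0, 0, 0],
    [0, 0, 0, 0, 0, 0],
    [0, 0, 0, 0, 0, 0],
    [0, 0, -0.02, 0, 0, 0],
    [0, 0, -0.045, 0, 0, 0],
    [0, 0, -0.07, 0, 0, 0],
    [0, 0, -0.1, 0, 0, 0],
    [0, 0, -0.1, 0, 0, 0],
  ],
)

```text
time: 95.55
position: [0.5616, 0.0057, 0.158]
orientation: [0.003, 0.087, 0.996, 0.0]
ft_force: [-0.0, -0.5, -0.3]
grip_width: 0.077
grip_force: 0.0
```

```bash
python3 - <<'E'
from h import *
ringat()
h0=45.2
plan([hp(h0,.155,7),hp(h0,.155,1),hp(h0,.066,6),hp(h0,.066,2)]+arc(h0,-45,.066,22)+[hp(-45,.066,2)])
E
```

```text
ring top z 0.0765228335899373 tilt [ 0.01305087 -0.00272021] circle ((558.8187255859375, 4.5637383460998535), 27.989370346069336) nest [0.5590673  0.00732834]
[[-0.0,-0.012,0.0,0,0,-0.113],[-0.0,-0.025,0.0,0,0,-0.225],[-0.0,-0.037,0.001,0,0,-0.338],[-0.0,-0.05,0.001,0,0,-0.451],[-0.0,-0.062,0.001,0,0,-0.564],[-0.0,-0.075,0.001,0,0,-0.676],[-0.0,-0.087,0.001,0,0,-0.789],[-0.0,-0.087,0.001,0,0,-0.789]]
[[-0.0,-0.001,0.015,0,0,-0.0],[0.0,-0.001,0.03,0,0,-0.0],[0.0,-0.0,0.045,0,0,-0.0],[0.0,-0.0,0.06,0,0,-0.0],[0.0,-0.0,0.075,0,0,-0.0],[0.0,-0.0,0.089,0,0,-0.0],[0.0,-0.0,0.089,0,0,-0.0],[0.0,-0.0,0.089,0,0,-0.0]]
[[0.0,0.001,0.0,0,0,0.008],[0.0,0.004,0.0,0,0,0.032],[-0.0,0.008,0.0,0,0,0.071],[-0.001,0.015,0.0,0,0,0.125],[-0.002,0.023,0.0,0,0,0.192],[-0.004,0.033,0.0,0,0,0.272],[-0.008,0.044,0.0,0,0,0.361],[-0.013,0.055,0.0,0,0,0.46]]
[[-0.0,0.013,0.0,0,0,0.105],[-0.003,0.027,0.0,0,0,0.215],[-0.006,0.04,0.0,0,0,0.327],[-0.012,0.053,0.0,0,0,0.439],[-0.018,0.065,0.0,0,0,0.549],[-0.026,0.076,0.0,0,0,0.654],[-0.034,0.085,0.0,0,0,0.753],[-0.042,0.093,0.0,0,0,0.842]]
[[0.0,0.01,0.0,0,0,0.08],[-0.001,0.018,0.0,0,0,0.147],[-0.002,0.025,0.0,0,0,0.201],[-0.003,0.03,0.0,0,0,0.24],[-0.004,0.032,0.0,0,0,0.264],[-0.004,0.033,0.0,0,0,0.272],[-0.004,0.033,0.0,0,0,0.272],[-0.004,0.033,0.0,0,0,0.272]]
end [5.756000e-01 9.380000e-02 6.640000e-02 1.250083e+02]
```

All three rings are seated. Now turn back −90° so the master comes to the front and nest_b's ring goes under the head.

move_arm(
  fingers=-0.34,
  rows=[
    [0, -0.012, 0, 0, 0, -0.113],
    [0, -0.025, 0, 0, 0, -0.225],
    [0, -0.037, 0, 0, 0, -0.338],
    [0, -0.05, 0.001, 0, 0, -0.451],
    [0, -0.062, 0.001, 0, 0, -0.564],
    [0, -0.075, 0.001, 0, 0, -0.676],
    [0, -0.087, 0.001, 0, 0, -0.789],
    [0, -0.087, 0.001, 0, 0, -0.789],
  ],
)

```text
time: 96.6
position: [0.5433, -0.0802, 0.1529]
orientation: [-0.001, -0.301, 0.954, 0.001]
ft_force: [1.1, -0.3, -0.0]
grip_width: 0.0279
grip_force: 0.0
```

move_arm(
  rows=[
    [0, 0, 0.015, 0, 0, 0],
    [0, 0, 0.03, 0, 0, 0],
    [0, 0, 0.045, 0, 0, 0],
    [0, 0, 0.06, 0, 0, 0],
    [0, 0, 0.075, 0, 0, 0],
    [0, 0, 0.089, 0, 0, 0],
    [0, 0, 0.089, 0, 0, 0],
    [0, 0, 0.089, 0, 0, 0],
  ],
)

```text
time: 97.6
position: [0.5446, -0.0799, 0.0655]
orientation: [0.0, -0.302, 0.953, -0.0]
ft_force: [0.8, 0.8, 0.5]
grip_width: 0.0279
grip_force: 0.0
```

move_arm(
  rows=[
    [0, 0.001, 0, 0, 0, 0.008],
    [0, 0.004, 0, 0, 0, 0.032],
    [0, 0.008, 0, 0, 0, 0.071],
    [-0.001, 0.015, 0, 0, 0, 0.125],
    [-0.002, 0.023, 0, 0, 0, 0.192],
    [-0.004, 0.033, 0, 0, 0, 0.272],
    [-0.008, 0.044, 0, 0, 0, 0.361],
    [-0.013, 0.055, 0, 0, 0, 0.46],
  ],
)

```text
time: 98.6
position: [0.5233, -0.0273, 0.0657]
orientation: [0.0, -0.075, 0.997, -0.0]
ft_force: [1.0, -0.5, 0.2]
grip_width: 0.0283
grip_force: 0.3
```

move_arm(
  rows=[
    [0, 0.013, 0, 0, 0, 0.105],
    [-0.003, 0.027, 0, 0, 0, 0.215],
    [-0.006, 0.04, 0, 0, 0, 0.327],
    [-0.012, 0.053, 0, 0, 0, 0.439],
    [-0.018, 0.065, 0, 0, 0, 0.549],
    [-0.026, 0.076, 0, 0, 0, 0.654],
    [-0.034, 0.085, 0, 0, 0, 0.753],
    [-0.042, 0.093, 0, 0, 0, 0.842],
  ],
)

```text
time: 99.6
position: [0.5504, 0.0713, 0.0657]
orientation: [0.0, 0.339, 0.941, -0.0]
ft_force: [0.3, -1.4, 0.5]
grip_width: 0.028
grip_force: 0.3
```

move_arm(
  rows=[
    [0, 0.01, 0, 0, 0, 0.08],
    [-0.001, 0.018, 0, 0, 0, 0.147],
    [-0.002, 0.025, 0, 0, 0, 0.201],
    [-0.003, 0.03, 0, 0, 0, 0.24],
    [-0.004, 0.032, 0, 0, 0, 0.264],
    [-0.004, 0.033, 0, 0, 0, 0.272],
    [-0.004, 0.033, 0, 0, 0, 0.272],
    [-0.004, 0.033, 0, 0, 0, 0.272],
  ],
)

```text
time: 100.6
position: [0.5749, 0.0942, 0.0654]
orientation: [0.0, 0.462, 0.887, 0.0]
ft_force: [0.7, -0.1, 1.0]
grip_width: 0.0281
grip_force: 0.0
```

move_arm(
  fingers=-1,
  rows=[
    [0, 0, 0, 0, 0, 0],
    [0, 0, 0, 0, 0, 0],
    [0, 0, 0, 0, 0, 0],
    [0, 0, 0, 0, 0, 0],
    [0, 0, 0, 0, 0, 0],
    [0, 0, 0, 0, 0, 0],
    [0, 0, 0, 0, 0, 0],
    [0, 0, 0, 0, 0, 0],
  ],
)

```text
time: 101.6
position: [0.5748, 0.0944, 0.0654]
orientation: [0.0, 0.462, 0.887, 0.001]
ft_force: [1.7, 4.6, -0.9]
grip_width: 0.0119
grip_force: 58.5
```

move_arm(
  fingers=-0.34,
  rows=[
    [0, 0, 0, 0, 0, 0],
    [0, 0, 0, 0, 0, 0],
    [0, 0, -0.02, 0, 0, 0],
    [0, 0, -0.04, 0, 0, 0],
    [0, 0, -0.07, 0, 0, 0],
    [0, 0, -0.1, 0, 0, 0],
    [0, 0, -0.13, 0, 0, 0],
    [0, 0, -0.13, 0, 0, 0],
  ],
)

```text
time: 102.6
position: [0.5763, 0.0935, 0.198]
orientation: [0.003, 0.462, 0.887, 0.001]
ft_force: [0.1, -0.4, 0.1]
grip_width: 0.0285
grip_force: 0.0
```

```bash
python3 - <<'E'
from h import *
table(1)
plan([(.47,.2,.21,150,8)])
E
```

```text
[(22, [0.5451, -0.0807], 45.21)]
[[0.018,-0.003,-0.002,0,0,-0.055],[0.037,-0.006,-0.004,0,0,-0.109],[0.055,-0.009,-0.005,0,0,-0.164],[0.074,-0.012,-0.007,0,0,-0.218],[0.092,-0.016,-0.009,0,0,-0.273],[0.111,-0.019,-0.011,0,0,-0.327],[0.129,-0.022,-0.012,0,0,-0.382],[0.148,-0.025,-0.014,0,0,-0.436]]
end [  0.4696   0.2003   0.21   149.979 ]
```

move_arm(
  rows=[
    [0.018, -0.003, -0.002, 0, 0, -0.055],
    [0.037, -0.006, -0.004, 0, 0, -0.109],
    [0.055, -0.009, -0.005, 0, 0, -0.164],
    [0.074, -0.012, -0.007, 0, 0, -0.218],
    [0.092, -0.016, -0.009, 0, 0, -0.273],
    [0.111, -0.019, -0.011, 0, 0, -0.327],
    [0.129, -0.022, -0.012, 0, 0, -0.382],
    [0.148, -0.025, -0.014, 0, 0, -0.436],
  ],
)

```text
time: 103.65
position: [0.4683, 0.2016, 0.2094]
orientation: [0.0, 0.257, 0.966, 0.0]
ft_force: [0.3, 0.7, 0.1]
grip_width: 0.0284
grip_force: 0.0
```

```bash
python3 - <<'E'
from h import *
im,d,p=snap('top','top9.png'); w=world(d,p); table(1)
f=pol(0,.09);q=w[np.hypot(w[...,0]-f[0],w[...,1]-f[1])<.05]
for zl,zh in((.06,.075),(.088,.104)): r=q[(q[:,2]>zl)&(q[:,2]<zh)];print(len(r),r[:,2].mean(),cv2.minAreaRect((r[:,:2]*1000).astype(np.float32)))
cv2.imwrite('pics/crop9.png',cv2.resize(im[80:220,235:375],(600,600),interpolation=cv2.INTER_CUBIC))
E
```

```text
[(22, [0.5754, 0.0936], -44.63), (21, [0.5453, -0.081], 45.34)]
292 0.06562699896989198 ((561.1043701171875, 7.626249313354492), (61.323482513427734, 64.94691467285156), 88.37496948242188)
110 0.09594525805470525 ((556.8092041015625, 7.041341304779053), (28.168245315551758, 27.177318572998047), 0.26824039220809937)
```

View pics/crop9.png

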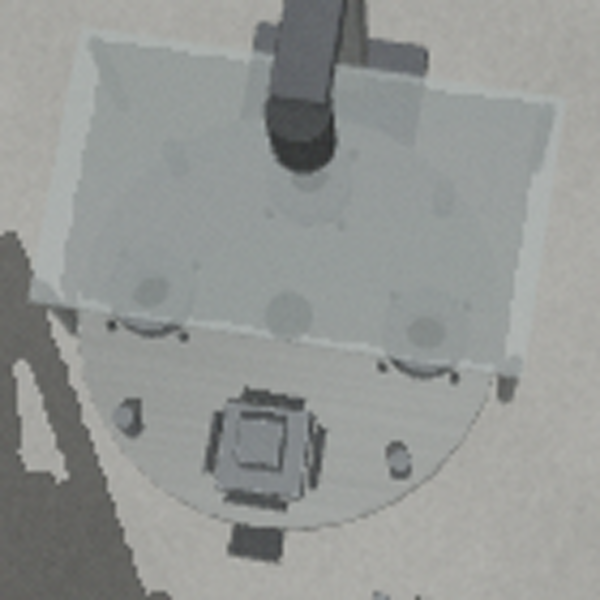

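The master sits between its bars at the front (262,450). Rings are in the nests at (150,300) and (425,340), and one is under the head at (308,190). The table is clicked in and the arm is clear, so I'm handing in.

```bash
python3 -c "
from bench import manip
print(manip.hand_in())"
```

```text
the job is handed in; nothing more can be done
None
```

I've handed in the job, with no verdict returned. The master is in its nest and clicked in at the front, all three rings lie flat in round nests with one under the scan head, and the zeroing was done before any ring was loaded.

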